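# Tip up and clamp a support column under a board holder

## Task

Stand the lying tube column up in the bench clamp, beneath the held circuit board. Slide its black foot into the clamp's mouth until it butts firmly against the back stop while still lying, tip it up by lifting the other end, never lifting the foot clear of the bench, until it stands upright with its side against the stop, and then crank the jaw onto it so that it is held tight, without crushing it. Do not hit the board or its holder, and leave the other things on the bench where they are.

Things in the scene. Friction and masses are not known exactly. Their poses are not given: they have to be found in the camera images.
- column: the thing to raise: plain closed aluminium tube, 48 mm across, 150 mm long, about 0.45 kg (varies), black foot cap of the same diameter on one end. Starts lying loose (it can roll; sliding it takes 4 to 9 N), foot towards the clamp, head towards the robot. Origin at its centre; x axis along the tube from foot to head, so x points up when it stands correctly
- column_foot (a point): centre of the column's flat foot face, 75 mm from its centre; 24 mm above the bench while lying, 0 when standing. Held across the tube some 22 mm from the head with a light grip (about 10 N), the tube turns between the fingers while it is tipped up
- clamp: bench clamp, fixed, without a floor (the column stands on the bench). Origin on the bench, middle of the open mouth; x points into the mouth, away from the robot, y left. Right: fixed cheek 40 mm tall, face at y = -33 mm, x = -50 to 60. Left: the jaw, and further left a grey housing 90 x 90 mm, 45 tall, centre x = -40, y = 120, the crank on top. Behind: bridge 30 tall, x = 42 to 68
- jaw: sliding steel jaw, clamp x = -50 to 0 mm, top 39 mm up; its frame is the clamp's when the crank reads 0, its flat face then at clamp y = +33 mm; slides to -y 8 mm per radian of crank, pushing the standing column against the fixed cheek, where it bites at a crank value near 2.25 and the resistance rises steeply
- stop: back stop in the mouth, fixed: steel block 50 mm wide, 60 tall, 25 thick, set up to 8 mm before or behind the clamp's origin. Origin at the bottom middle of its front face; x points away from the robot. As the butted column is tipped up, the foot's upper rim slides down the stop and its lower rim back along the bench; upright, the tube's axis is 24 mm before this face
- holder: board holder, fixed; frame as the clamp's. A circuit board lies level above the mouth, x = -30 to 55 mm, y = -45 to 45, underside 228 mm up, on black arms from a crossbar (y = -180 to 60, 256 up, at x = 80) on a post. It leaves no room for a hand pointing straight down on the standing column: lean the hand 30 to 45 degrees, its body on the robot's side
- crank (a joint): crank angle (rad) about a vertical axis at clamp x = -50, y = 120 mm. At 0 the 45 mm arm points along clamp -x (to the robot); grows clockwise seen from above, from -x by +y to +x; ends at 2.9, starts at 0 to 0.4. Stays where left; turns with about 3 N at the knob until the jaw bites; 7 to 12 N at the knob then clamps well
- knob (a point): upright round black knob at the end of the crank's 45 mm arm: 18 mm across, from 62 to 104 mm above the bench; the point lies on its axis 85 mm above the bench
- spray_bottle: bystander: clear spray bottle, 48 mm across, 160 mm tall; origin under its base
- flux_jar: bystander: small jar, 42 mm across, 42 mm tall; origin under its base
- vial: bystander: slim amber vial, 30 mm across, 50 mm tall; origin under its base
- screwdriver: bystander: screwdriver lying, 160 mm long; origin below its middle, x along it to the tip
- brush: bystander: brush lying, 170 mm long; origin below its middle, x along it
- short_bar: bystander: solid aluminium bar lying, 18 mm across, 90 mm long; not the column; origin at its underside
- tweezers: bystander: steel tweezers lying, 120 mm long, 12 mm high; origin below the middle
There are look-alikes about, which are no part of the job. Leave any turquoise look-alike of the column alone. Of the things that look like the stop, take the one that is farthest to the robot's left at the start.

How it is judged (in metres and radians):
On the way, in this order (a step that is already met when the one before it is completed fails the run):
1. the column, still lying, is butted against the stop with more than 2 N (contact force between column and stop above 2 N and angle between column's own x axis and vertical above 1.3 rad), for 0.1 s.
2. the column stands upright (within 0.08 rad) on its foot, its side at the stop, the jaw not yet on it (angle between column's own x axis and vertical below 0.08 rad and x of column in the frame of stop between -0.032 and -0.018 m and y of column in the frame of clamp between -0.025 and 0.025 m and height (world z) of column_foot below 0.006 m and contact force between column and jaw below 1 N), for 0.2 s.
At the end, for the whole second after the job is handed in: the column stands upright (within 0.08 rad), foot down on the bench (within 6 mm), its axis 18 to 32 mm before the stop's face and within 25 mm of the mouth's middle line, at rest, with the jaw pressing on it with more than 4 N and the crank beyond 1.8 rad (angle between column's own x axis and vertical below 0.08 rad and x of column in the frame of stop between -0.032 and -0.018 m and y of column in the frame of clamp between -0.025 and 0.025 m and height (world z) of column_foot below 0.006 m and contact force between column and jaw above 4 N and linear speed of column below 0.01 m/s and value of joint crank above 1.8 rad); the robot touches nothing.
It fails at once if the column's foot is lifted clear of the bench (centre of the foot face above 40 mm) (height (world z) of column_foot above 0.04 m).
It fails at once if the board or its holder is hit (over 5 N) (contact force between holder and anything else above 5 N).
It fails at once if the jaw crushes the column (over 150 N) (contact force between jaw and column above 150 N).
It fails at once if a bystander is moved by more than 30 mm (distance of any of spray_bottle, flux_jar, vial, screwdriver, brush, short_bar, tweezers from where it was at the start of the episode above 0.03 m).
It also fails if it takes over 72 s, if anything falls off the work surface, if the arm or the gripper's body presses on something with over 40 N, if the wrist force passes 120 N, or if a joint passes its speed limit or range.

## Robot

A 6-joint arm with a two-finger parallel gripper is mounted at the origin on the work surface. World frame = base frame: x ahead of the robot, y to its left, z up, the work surface at z = 0. Lengths are in mm, angles in degrees, forces in N, time in s.
With the tool pointing down it reaches from about 325 to 900 mm from the base axis. Payload 6.1 kg.
Tool frame: the origin (TCP) lies between the finger pads; the fingertips stand 22 mm ahead of it and the grasp point (between the pads) lies 3 mm ahead of it (manip.tip_reach is the distance from the TCP to the fingertips, in mm); z points along the fingers, y is the direction in which the jaws open and shut (so a half turn about z gives the same grasp; the last joint's range is limited). The gripper opens to 87 mm and grips with 3 to 60 N. Pads are 19 mm wide; open, the fingers measure 117 mm over their backs; the gripper's body (75 mm by 190 mm) begins 51 mm behind the grasp point.
Start: joints at [-71.568, 12.628, 87.462, -0, 79.91, -7.225], TCP at [270.607, -563.372, 244.538] pointing down, gripper open.
Joint ranges: [-170.65, 170.65], [-52.31, 119.04], [5.05, 147.46], [-71.25, 251.25], [11.57, 151.72], [-153.62, 153.62]. Speed limits (degrees/s): [147.25, 147.25, 172.46, 180, 180, 180].

## Interface

Orientations are given as a 3x3 rotation matrix whose columns are the frame's x, y, z axes.
In Python, from workcell import manip, imaging gives the robot as it stands. The module is installed in compiled form; this text tells all that it offers.
- The arm moves only by the tool servo_tool, never from a script. Its arguments are lists of equal length, an entry for each row: "translation": the shift along the tool's x, y, z in cm, a list of three; "rot": the turn, a rotation vector about the tool's x, y, z in degrees, a list of three; "jaw": the finger opening in cm, from 0 to 8.7. In form: {"translation": [[x, y, z], ...], "rot": [[wx, wy, wz], ...], "jaw": [jaw, ...]}. A call has exactly 5 rows; each row shifts and turns the pose as measured when the row begins, along the tool's axes as they then stand; what a row does not reach is not made up. A row lasts 1/10 s, in which the tool goes at most 50 mm and 8.59 degrees, less where a joint would pass 70% of its speed; a pose out of reach is approached as far as the arm can. A call is refused whole if a number of a shift passes 5 or a number of a turn 8.59, either way. A call with a gripper value outside its range is refused whole. The fingers move at their own pace and stop on an object; "newtons" is the grip in N (left out, the last holds). Time passes only in rows, so rows that do not move let the fingers close, or fill a call up. It gives the time, the measured TCP pose, the force and the opening at its end, in the units of the state.
- manip.get_state(): the state, without advancing time (a new reading comes with each control period).
- imaging.read_camera(name): name is "scene" or "top"; returns a dict with "color" (400x640x3 uint8, red, green, blue), "fov_y" (degrees; the focal length in pixels is half the picture's height over the tangent of half this angle, whatever the lens; pixels are square), "cx", "cy" (the principal point, pixels), "distortion" ([k1, k2, p1, p2, k3] as OpenCV has them; the pictures are not rectified), "world_from_camera" (4x4, takes a point from camera to world coordinates). Camera axes: x right, y up, looking along -z (the intrinsics and any distortion apply to the point x, -y, -z); pixel columns grow to the right and rows downward; lengths in mm; the calibration is good to about 2 mm. A picture is of the moment at which its call begins. There is no depth.
- manip.close_job(): hands the job in, once; it reports no verdict.
The state is a dict: "time_s": time; "qpos": joint angles; "qvel": joint speeds; "tau": joint torques, N m; "ee_pos": TCP position; "tcp_rot": TCP orientation; "contact_force": force on the tool from outside, world axes, zero at the start; "moment": the same for the moment, N m; "width": finger opening in mm.
Only numpy, scipy, OpenCV 4.12 (cv2) and the standard library are available. Lean on these libraries where they do the work, as an engineer would, in place of code of your own. Each camera call takes 0.05 s, during which the arm holds its last target. There are 200 camera calls.

## Working session

There is one attempt and no reset: what is moved stays moved. The work goes in short steps, Python scripts to look and compute and a tool call to move; the robot and the scene stay as the last step left them, time stands still between calls to the robot, and variables do not carry over. Pictures are saved under pics/ and viewed, about 8 in all and at most 12, crops included, and the job is handed in when it is done.

Besides the shell and the picture viewer there is one more tool, called as a command line: name --argument value ..., lists and objects as JSON in quotes. servo_tool: Moves the arm, as the interface text tells. Its arguments: {"type":"object","properties":{"translation":{"type":"array"},"rot":{"type":"array"},"jaw":{"type":"array"},"newtons":{"type":"number"}},"required":["translation","rot","jaw"]}

```bash
mkdir -p pics; cat > h.py <<'E'
import numpy as np, cv2
from workcell import manip, imaging
def cap(name,fn=None):
    d=imaging.read_camera(name)
    if fn: cv2.imwrite('pics/'+fn,d['color'][:,:,::-1])
    np.save(f'cam_{name}.npy',d,allow_pickle=True); return d
def load(name): return np.load(f'cam_{name}.npy',allow_pickle=True).item()
def K(d):
    f=200/np.tan(np.radians(d['fov_y'])/2)
    return np.array([[f,0,d['cx']],[0,f,d['cy']],[0,0,1.]])
def ray(d,uv):
    p=cv2.undistortPoints(np.array([[uv]],float),K(d),np.array(d['distortion'],float))[0,0]
    T=np.array(d['world_from_camera']); v=T[:3,:3]@np.array([p[0],-p[1],-1]); return T[:3,3],v/np.linalg.norm(v)
def atz(d,uv,z):
    o,v=ray(d,uv); return (o+v*(z-o[2])/v[2]).round(1)
def tri(d1,u1,d2,u2):
    o1,v1=ray(d1,u1);o2,v2=ray(d2,u2)
    A=np.stack([v1,-v2],1); s=np.linalg.lstsq(A,o2-o1,rcond=None)[0]
    a=o1+s[0]*v1;b=o2+s[1]*v2; return ((a+b)/2).round(1),np.linalg.norm(a-b).round(1)
def proj(d,P):
    T=np.linalg.inv(np.array(d['world_from_camera'])); X=(T[:3,:3]@np.array(P,float).T).T+T[:3,3]; X=X*[1,-1,-1]
    return cv2.projectPoints(X.reshape(-1,1,3),np.zeros(3),np.zeros(3),K(d),np.array(d['distortion'],float))[0][:,0].round(1)
E
python3 - <<'E'
from h import *
a=cap('scene','s0.png');b=cap('top','t0.png')
for d in(a,b): print(d['fov_y'],d['cx'],d['cy'],d['distortion'],np.round(d['world_from_camera'],3).tolist())
print(manip.get_state())
E
```

```text
46.71325529630075 316.67674820964174 198.50643753360671 [0.01448195 0.         0.         0.         0.        ] [[0.642, -0.5, 0.581, 1294.399], [0.766, 0.423, -0.484, -631.195], [-0.003, 0.756, 0.655, 981.344], [0.0, 0.0, 0.0, 1.0]]
42.1925702546244 318.06088011612184 207.2503072262851 [-0.03624385  0.          0.          0.          0.        ] [[0.013, 0.989, -0.146, 284.111], [-1.0, 0.013, 0.003, 11.651], [0.005, 0.146, 0.989, 1415.103], [0.0, 0.0, 0.0, 1.0]]
{'time_s': 0.1, 'qpos': array([-7.15698986e+01,  1.26702385e+01,  8.75195829e+01, -1.55826893e-03,
        7.99110871e+01, -7.22319151e+00]), 'qvel': array([-0.00481423,  0.03175189, -0.15857023, -0.00041478,  0.02624621,
        0.00479009]), 'tau': array([ 6.92060512e-04, -4.95945418e+01, -3.88518834e+01,  7.02287536e-02,
        5.15420863e-02, -5.92630226e-05]), 'ee_pos': array([ 270.41588075, -562.885514  ,  243.54841726]), 'tcp_rot': array([[ 9.01428222e-01,  4.32928195e-01, -5.82197250e-04],
       [ 4.32928543e-01, -9.01426710e-01,  1.66238859e-03],
       [ 1.94886741e-04, -1.75057380e-03, -9.99998449e-01]]), 'contact_force': array([-0.96622502, -0.26832187,  0.15496088]), 'moment': array([-0.03164502, -0.0650536 , -0.0062257 ]), 'width': 86.96537873305962}
```

View pics/s0.png

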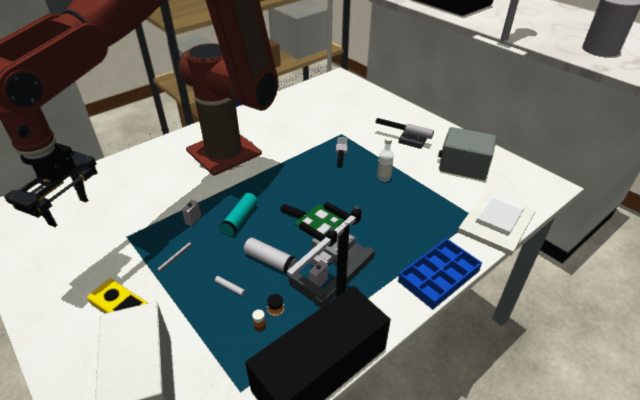

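View pics/t0.png

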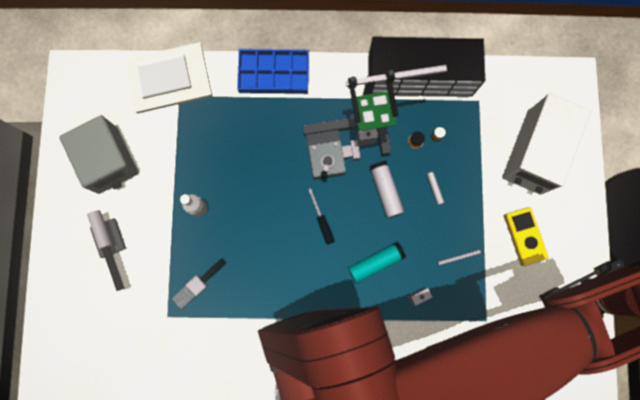

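The scene view shows the column at about (268,255), the clamp at (330,265) and the turquoise decoy at (238,213). In the top view the column is at (387,190), the crank housing at (327,160), the stop under the board at (368,133) and a stop look-alike at (421,296). Next I'll enlarge the clamp area in both views.

```bash
python3 - <<'E'
from h import *
a=cv2.imread('pics/s0.png')[190:310,230:390];b=cv2.imread('pics/t0.png')[75:225,295:455]
cv2.imwrite('pics/s0c.png',cv2.resize(a,None,fx=5,fy=5,interpolation=cv2.INTER_CUBIC))
cv2.imwrite('pics/t0c.png',cv2.resize(b,None,fx=4,fy=4,interpolation=cv2.INTER_CUBIC))
E
```

```text
(no output)
```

View pics/s0c.png

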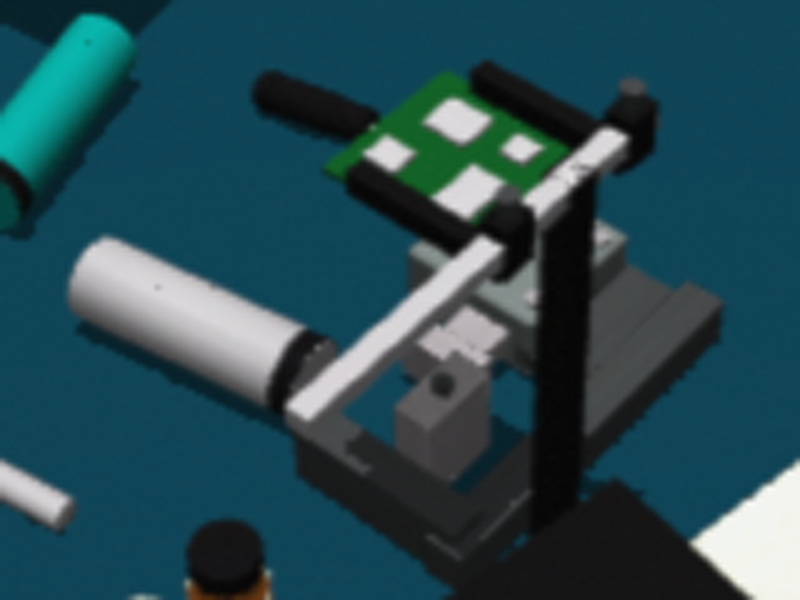

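View pics/t0c.png

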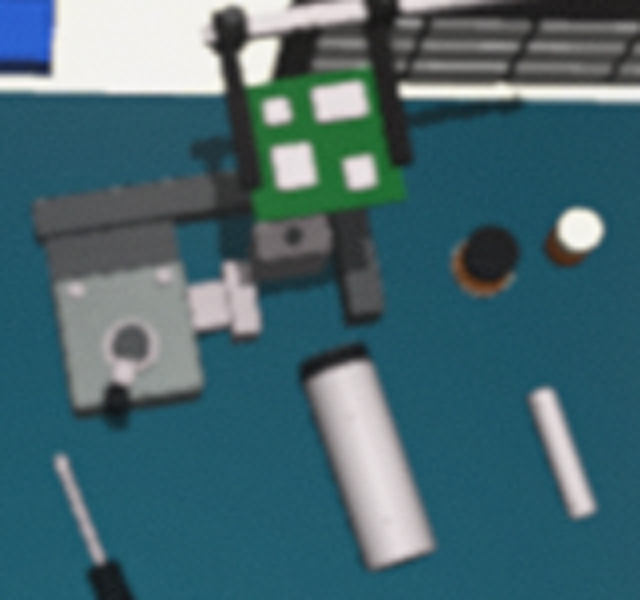

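```bash
cat > fit.py <<'E'
from h import *
from scipy.optimize import least_squares
a=load('scene');b=load('top')
S=lambda p:(p[0]/5+230,p[1]/5+190); T=lambda p:(p[0]/4+295,p[1]/4+75)
tc=[((-85,165,45),(72,404)),((-85,75,45),(203,387)),((5,75,45),(180,262)),((5,165,45),(57,285)),
 ((-30,45,229),(257,219)),((-30,-45,229),(405,199)),((-50,-33,40),(346,315)),((-50,120,55),(130,345))]
ts=[((0,25,60),(253,260)),((0,-25,60),(332,250))]
ss=[((0,-25,60),(397,405)),((25,-25,60),(438,425)),((25,25,60),(488,372)),((0,25,60),(450,350))]
sc=[((-30,-45,229),(323,170)),((-30,45,229),(450,72))]
def W(p,pts,s=0):
    c,n=np.cos(p[2]),np.sin(p[2]); P=np.array(pts,float); P[:,0]+=s
    return np.c_[p[0]+c*P[:,0]-n*P[:,1],p[1]+n*P[:,0]+c*P[:,1],P[:,2]]
def res(q):
    r=[]
    for d,L,f,s in((b,tc,T,0),(b,ts,T,q[3]),(a,ss,S,q[3]),(a,sc,S,0)):
        r.append(proj(d,W(q,[l[0] for l in L],s))-[f(l[1]) for l in L])
    return np.concatenate(r).ravel()
r=least_squares(res,[700,-80,0.1,0],x_scale=[1,1,.01,1],diff_step=1e-3)
q=r.x
if __name__=='__main__':
    print('clamp',q,np.degrees(q[2])); print(res(q).reshape(-1,2).round(1).tolist())
    for n,z,p in(('footL',24,(303,368)),('footR',24,(366,348)),('headL',24,(375,570)),('headR',24,(435,547)),('knob',104,(118,390)),('knobb',62,(118,420)),('screwtip',5,(60,457))):print(n,atz(b,T(p),z))
    for n,z,p in(('headtop',48,(107,237)),('capR',24,(270,408))):print(n,atz(a,S(p),z))
    print(proj(b,W(q,[(-50-45*np.cos(t),120+45*np.sin(t),104) for t in(0,.2,.4)]))*4-[1180,300])
E
python3 fit.py
```

```text
clamp [ 6.77095165e+02 -1.27693503e+02  8.49070613e-02  0.00000000e+00] 4.864816260502428
[[-2.9, -2.8], [-2.4, -0.8], [0.8, -1.8], [-1.4, -5.2], [-0.9, 0.9], [-0.1, 3.3], [0.2, 2.2], [-1.6, -2.7], [1.4, -2.3], [0.1, -1.0], [-2.5, -0.2], [-3.9, 1.2], [-0.2, 1.1], [0.6, 0.4], [-3.9, -2.6], [-2.2, -1.0]]
footL [ 602.8 -136.4   24. ]
footR [ 617.5 -179.9   24. ]
headL [ 463.6 -184.9   24. ]
headR [ 479.9 -225.8   24. ]
knob [568.2  -8.3 104. ]
knobb [556.9  -9.2  62. ]
screwtip [541.8  29.7   5. ]
headtop [ 476.7 -189.1   48. ]
capR [ 618.  -182.4   24. ]
[[130.4 384. ]
 [116.4 383.6]
 [102.8 380.4]]
```

```bash
sed -i 's/\[:,0\].round(1)$/[:,0]/' h.py; sed -i 's/\[700,-80,0.1,0\].*/[680,-120,0.13,1])/' fit.py; python3 fit.py
```

```text
clamp [ 6.82408780e+02 -1.24265695e+02  1.91549931e-01 -6.17710723e+00] 10.97500263315188
[[0.0, 1.2], [0.1, -0.3], [-0.3, -0.9], [-2.1, -1.0], [-0.8, 0.5], [-0.6, -0.9], [0.7, -1.1], [-0.3, -0.2], [0.7, -1.1], [-0.9, -1.7], [-1.2, -0.3], [-1.9, 0.5], [0.2, -0.6], [0.3, -0.7], [-0.9, -0.4], [-2.1, -0.7]]
footL [ 602.8 -136.4   24. ]
footR [ 617.5 -179.9   24. ]
headL [ 463.6 -184.9   24. ]
headR [ 479.9 -225.8   24. ]
knob [568.2  -8.3 104. ]
knobb [556.9  -9.2  62. ]
screwtip [541.8  29.7   5. ]
headtop [ 476.7 -189.1   48. ]
capR [ 618.  -182.4   24. ]
[[143.09461236 393.21778467]
 [129.2235375  394.27310593]
 [115.40339453 392.60711566]]
```

```bash
cat >> h.py <<'E'
from scipy.spatial.transform import Rotation as R
def rot(psi,lean):
    p,l=np.radians([psi,lean]); f=np.array([np.cos(p),np.sin(p),0]); y=np.array([f[1],-f[0],0])
    z=np.sin(l)*f-np.cos(l)*np.array([0,0,1]); return np.stack([np.cross(y,z),y,z],1)
def plan(waypts,psi,lean,back=0,n=None):
    """grasp-point waypoints (world mm, list), one row each if n None, else n rows to the single waypoint"""
    s=manip.get_state(); Rc=np.array(s['tcp_rot']); p=np.array(s['ee_pos']); Rt=rot(psi,lean)
    P=[np.array(w,float)-Rt[:,2]*(3+back) for w in waypts]
    if n: P=[p+(P[0]-p)*k/n for k in range(1,n+1)]
    rv=R.from_matrix(Rc.T@Rt).as_rotvec(degrees=True); m=len(P); Rk=Rc; t=[];r=[]
    for k,q in enumerate(P):
        d=Rk.T@(q-p); t.append([round(x/10,2) for x in d]); r.append([round(x/m,2) for x in rv])
        Rk=Rk@R.from_rotvec(rv/m,degrees=True).as_matrix(); p=q
    for k in range(0,m,5): print('T',t[k:k+5],'R',r[k:k+5])
def clamp(x,y,z,q=(682.4,-124.3,0.1915)):
    c,n=np.cos(q[2]),np.sin(q[2]); return np.array([q[0]+c*x-n*y,q[1]+n*x+c*y,z])
def st():
    s=manip.get_state(); Rm=np.array(s['tcp_rot']); g=s['ee_pos']+3*Rm[:,2]
    print('t',s['time_s'],'grasp',g.round(1),'F',np.round(s['contact_force'],1),'w',round(s['width'],1),'psi',np.degrees(np.arctan2(-Rm[0,1]*-1,-Rm[1,1])).round(1),'lean',np.degrees(np.arccos(-Rm[2,2])).round(1),'q',np.round(s['qpos'],0))
E
python3 - <<'E'
from h import *
st()
plan([[493,-198,24]],18.8,40,back=130,n=10)
E
```

```text
t 0.1 grasp [ 270.4 -562.9  240.5] F [-1.  -0.3  0.2] w 87.0 psi 25.7 lean 0.1 q [-72.  13.  88.  -0.  80.  -7.]
T [[np.float64(2.74), np.float64(-2.43), np.float64(1.18)], [np.float64(2.62), np.float64(-2.46), np.float64(1.36)], [np.float64(2.49), np.float64(-2.5), np.float64(1.53)], [np.float64(2.35), np.float64(-2.53), np.float64(1.68)], [np.float64(2.2), np.float64(-2.57), np.float64(1.83)]] R [[np.float64(-0.25), np.float64(3.99), np.float64(0.65)], [np.float64(-0.25), np.float64(3.99), np.float64(0.65)], [np.float64(-0.25), np.float64(3.99), np.float64(0.65)], [np.float64(-0.25), np.float64(3.99), np.float64(0.65)], [np.float64(-0.25), np.float64(3.99), np.float64(0.65)]]
T [[np.float64(2.04), np.float64(-2.6), np.float64(1.97)], [np.float64(1.87), np.float64(-2.63), np.float64(2.09)], [np.float64(1.69), np.float64(-2.66), np.float64(2.2)], [np.float64(1.5), np.float64(-2.69), np.float64(2.3)], [np.float64(1.3), np.float64(-2.71), np.float64(2.39)]] R [[np.float64(-0.25), np.float64(3.99), np.float64(0.65)], [np.float64(-0.25), np.float64(3.99), np.float64(0.65)], [np.float64(-0.25), np.float64(3.99), np.float64(0.65)], [np.float64(-0.25), np.float64(3.99), np.float64(0.65)], [np.float64(-0.25), np.float64(3.99), np.float64(0.65)]]
```

servo_tool --translation '[[2.7,-2.4,1.2],[2.6,-2.5,1.3],[2.5,-2.5,1.5],[2.3,-2.5,1.7],[2.2,-2.6,1.8]]' --rot '[[-0.25,4,0.65],[-0.25,4,0.65],[-0.25,4,0.65],[-0.25,4,0.65],[-0.25,4,0.65]]' --jaw '[8.5,8.5,8.5,8.5,8.5]'

```text
time_s: 0.6
ee_pos: [342.6, -392.5, 183.9]
tcp_rot: [[0.866, 0.374, 0.331], [0.354, -0.927, 0.121], [0.352, 0.013, -0.936]]
contact_force: [-0.5, -0.1, 1.5]
width: 84.7
```

servo_tool --translation '[[2.0,-2.6,2.0],[1.9,-2.6,2.1],[1.7,-2.7,2.2],[1.5,-2.7,2.3],[1.3,-2.7,2.4]]' --rot '[[-0.25,4,0.65],[-0.25,4,0.65],[-0.25,4,0.65],[-0.25,4,0.65],[-0.25,4,0.65]]' --jaw '[8.5,8.5,8.5,8.5,8.5]'

```text
time_s: 1.1
ee_pos: [417.2, -216.9, 124.0]
tcp_rot: [[0.712, 0.313, 0.629], [0.236, -0.95, 0.206], [0.661, 0.002, -0.75]]
contact_force: [0.3, 1.1, -0.1]
width: 85.3
```

```bash
sed -i "s/\[round(x\/10,2) for/[round(float(x)\/10,2) for/;s/\[round(x\/m,2) for/[round(float(x)\/m,2) for/" h.py; python3 - <<'E'
from h import *
st()
plan([[493,-198,24]],18.8,40,back=130,n=5)
E
```

```text
t 1.1 grasp [ 419.1 -216.3  121.7] F [ 0.3  1.1 -0.1] w 85.3 psi 18.3 lean 41.4 q [-65. -11. 135.  49.  61. -20.]
T [[-0.09, 0.13, -0.13], [-0.09, 0.13, -0.13], [-0.09, 0.13, -0.13], [-0.09, 0.13, -0.13], [-0.09, 0.13, -0.13]] R [[0.09, -0.28, -0.07], [0.09, -0.28, -0.07], [0.09, -0.28, -0.07], [0.09, -0.28, -0.07], [0.09, -0.28, -0.07]]
```

servo_tool --translation '[[-0.1,0.1,1.5],[-0.1,0.1,1.5],[-0.1,0.1,1.5],[-0.1,0.1,1],[0,0,0]]' --rot '[[0,-0.3,0],[0,-0.3,0],[0,-0.3,0],[0,-0.3,0],[0,0,0]]' --jaw '[8.5,8.5,8.5,8.5,8.5]'

```text
time_s: 1.6
ee_pos: [447.7, -200.2, 72.4]
tcp_rot: [[0.728, 0.316, 0.609], [0.235, -0.949, 0.211], [0.644, -0.01, -0.765]]
contact_force: [-0.4, -0.3, -0.1]
width: 84.9
```

```bash
python3 - <<'E'
from h import *
st()
a=cap('scene','s1.png');b=cap('top','t1.png')
i=cv2.resize(a['color'][180:320,190:350,::-1],None,fx=2.5,fy=2.5*1,interpolation=cv2.INTER_CUBIC)
j=cv2.resize(b['color'][130:270,330:490,::-1],None,fx=2.5,fy=2.5,interpolation=cv2.INTER_CUBIC)
cv2.imwrite('pics/c1.png',np.hstack([i,j]))
plan([[493,-198,24]],18.8,40,back=0,n=5)
E
```

```text
t 1.6 grasp [ 449.5 -199.6   70.1] F [-0.4 -0.3 -0.1] w 84.9 psi 18.4 lean 40.1 q [-59.  -2. 134.  53.  52. -22.]
T [[0.04, 0.24, 1.26], [0.04, 0.24, 1.26], [0.04, 0.24, 1.26], [0.04, 0.24, 1.26], [0.04, 0.24, 1.26]] R [[-0.03, -0.03, -0.13], [-0.03, -0.03, -0.13], [-0.03, -0.03, -0.13], [-0.03, -0.03, -0.13], [-0.03, -0.03, -0.13]]
```

View pics/c1.png

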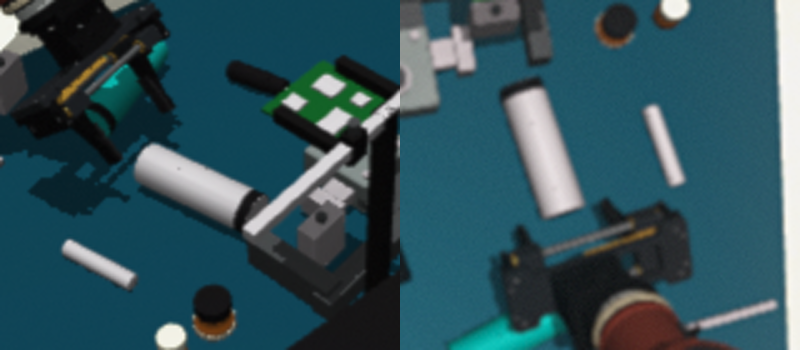

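The crop shows the column from foot (522,90) to head (563,213). The fingers are just behind the head at (522,240) and (607,208), roughly in line with it, and the turquoise decoy is behind the hand. I'll close in on the grasp.

servo_tool --translation '[[0,0.3,1.2],[0,0.3,1.2],[0,0.2,1.2],[0,0.2,1.2],[0,0.2,1.0]]' --rot '[[0,0,-0.1],[0,0,-0.1],[0,0,-0.1],[0,0,-0.1],[0,0,0]]' --jaw '[8.5,8.5,8.5,8.5,8.5]'

```text
time_s: 2.2
ee_pos: [488.5, -204.6, 32.1]
tcp_rot: [[0.722, 0.318, 0.614], [0.245, -0.948, 0.203], [0.647, 0.004, -0.762]]
contact_force: [0.7, -0.3, -0.4]
width: 84.7
```

```bash
python3 - <<'E'
from h import *
st()
plan([[493,-198,25]],18.8,40,back=0,n=5)
E
```

```text
t 2.2 grasp [ 490.4 -204.    29.9] F [ 0.7 -0.3 -0.4] w 84.7 psi 18.5 lean 40.3 q [-54.   9. 129.  59.  46. -27.]
T [[0.01, -0.1, 0.13], [0.01, -0.1, 0.13], [0.01, -0.1, 0.13], [0.01, -0.1, 0.13], [0.01, -0.1, 0.13]] R [[0.07, -0.06, -0.01], [0.07, -0.06, -0.01], [0.07, -0.06, -0.01], [0.07, -0.06, -0.01], [0.07, -0.06, -0.01]]
```

servo_tool --translation '[[0,-0.2,0.4],[0,-0.2,0.2],[0,0,0],[0,0,0],[0,0,0]]' --rot '[[0,0,0],[0,0,0],[0,0,0],[0,0,0],[0,0,0]]' --jaw '[8.5,8.0,6.5,5.5,4.5]' --newtons 25

```text
time_s: 2.7
ee_pos: [490.9, -200.5, 28.9]
tcp_rot: [[0.721, 0.317, 0.616], [0.245, -0.948, 0.201], [0.648, 0.006, -0.762]]
contact_force: [-0.4, -0.5, 0.5]
width: 63.9
```

servo_tool --translation '[[0,0,0],[0,0,0],[0,0,0],[0,0,0],[0,0,0]]' --rot '[[0,0,0],[0,0,0],[0,0,0],[0,0,0],[0,0,0]]' --jaw '[4.5,4.0,4.0,4.0,4.0]'

```text
time_s: 3.2
ee_pos: [490.8, -200.7, 29.5]
tcp_rot: [[0.721, 0.317, 0.616], [0.245, -0.949, 0.201], [0.648, 0.006, -0.762]]
contact_force: [0.6, 0.6, -0.8]
width: 47.4
```

```bash
python3 - <<'E'
from h import *
st()
a=cap('scene','s2.png');b=cap('top','t2.png')
i=cv2.resize(a['color'][190:310,230:350,::-1],None,fx=3.3,fy=3.3*1,interpolation=cv2.INTER_CUBIC)
j=cv2.resize(b['color'][110:230,310:430,::-1],None,fx=3.3,fy=3.3,interpolation=cv2.INTER_CUBIC)
cv2.imwrite('pics/c2.png',np.hstack([i,j]))
E
```

```text
t 3.2 grasp [ 492.7 -200.1   27.2] F [ 0.6  0.6 -0.8] w 47.4 psi 18.5 lean 40.4 q [-54.   9. 130.  60.  45. -28.]
```

View pics/c2.png

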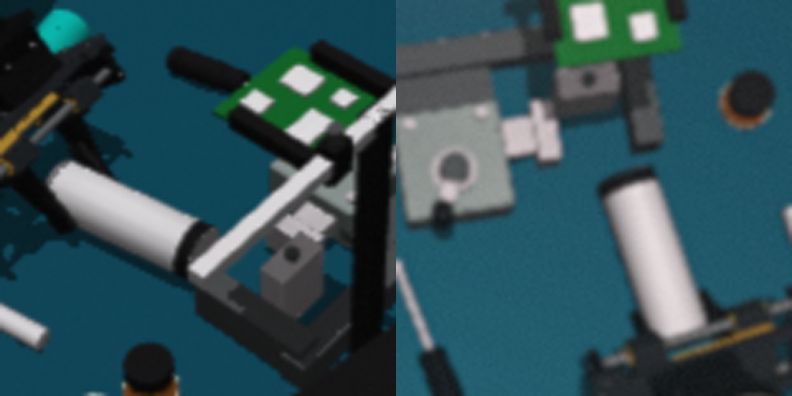

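The tube is held 47.4 mm wide. In the right half of the crop the foot rim runs from (602,188) to (655,170), and the mouth opens ahead of it.

```bash
python3 - <<'E'
from h import *
st();b=load('top')
l=atz(b,(372.4,167),24);r=atz(b,(388.5,161.8),24);f=(l+r)/2; print(l,r,f)
s=manip.get_state();g=s['ee_pos']+3*s['tcp_rot'][:,2]
d=(f-g)[:2];L=np.hypot(*d);print('L',L,np.degrees(np.arctan2(d[1],d[0])))
L=126
plan([clamp(-76-L,-3,27)],10.97,40,n=5)
E
```

```text
t 3.3 grasp [ 492.7 -200.1   27.2] F [ 0.2  0.3 -0.3] w 47.6 psi 18.5 lean 40.4 q [-54.   9. 130.  60.  45. -28.]
[ 602.8 -141.    24. ] [ 618.1 -185.4   24. ] [ 610.45 -163.2    24.  ]
L 123.43676252959932 17.407165185039236
T [[0.05, -0.71, 0.04], [0.04, -0.71, 0.03], [0.02, -0.71, 0.02], [0.01, -0.71, 0.01], [-0.01, -0.71, -0.0]] R [[-0.91, -0.08, 1.19], [-0.91, -0.08, 1.19], [-0.91, -0.08, 1.19], [-0.91, -0.08, 1.19], [-0.91, -0.08, 1.19]]
```

servo_tool --translation '[[0,-0.7,0],[0,-0.7,0],[0,-0.7,0],[0,-0.7,0],[0,-0.7,0]]' --rot '[[-0.9,0,1.2],[-0.9,0,1.2],[-0.9,0,1.2],[-0.9,0,1.2],[-0.9,0,1.2]]' --jaw '[4,4,4,4,4]'

```text
time_s: 3.8
ee_pos: [481.1, -166.8, 29.5]
tcp_rot: [[0.75, 0.176, 0.638], [0.134, -0.984, 0.114], [0.648, -0.0, -0.761]]
contact_force: [0.6, -1.2, -1.5]
width: 47.5
```

```bash
python3 - <<'E'
from h import *
st()
plan([clamp(-60-126,-3,27)],10.97,40,n=5)
E
```

```text
t 3.8 grasp [ 483.  -166.5   27.2] F [ 0.6 -1.2 -1.5] w 47.5 psi 10.1 lean 40.4 q [-50.   2. 137.  66.  38. -23.]
T [[0.27, -0.01, 0.23], [0.27, -0.01, 0.23], [0.27, -0.01, 0.23], [0.27, -0.01, 0.23], [0.27, -0.01, 0.23]] R [[0.11, -0.08, -0.13], [0.11, -0.08, -0.13], [0.11, -0.08, -0.13], [0.11, -0.08, -0.13], [0.11, -0.08, -0.13]]
```

servo_tool --translation '[[0.3,0,0.2],[0.3,0,0.2],[0.3,0,0.2],[0.2,0,0.2],[0,0,0]]' --rot '[[0.1,0,-0.1],[0.1,0,-0.1],[0.1,0,-0.1],[0.1,0,-0.1],[0,0,0]]' --jaw '[4,4,4,4,4]'

```text
time_s: 4.3
ee_pos: [493.6, -159.9, 29.4]
tcp_rot: [[0.749, 0.187, 0.635], [0.141, -0.982, 0.124], [0.647, -0.003, -0.763]]
contact_force: [-2.7, -1.9, 1.7]
width: 47.7
```

```bash
python3 - <<'E'
from h import *
st()
b=cap('top','t3.png')
cv2.imwrite('pics/c3.png',cv2.resize(b['color'][110:210,310:430,::-1],None,fx=6,fy=6,interpolation=cv2.INTER_CUBIC))
E
```

```text
t 4.3 grasp [ 495.5 -159.5   27.1] F [-2.7 -1.9  1.7] w 47.7 psi 10.8 lean 40.3 q [-47.   3. 136.  66.  37. -22.]
```

View pics/c3.png

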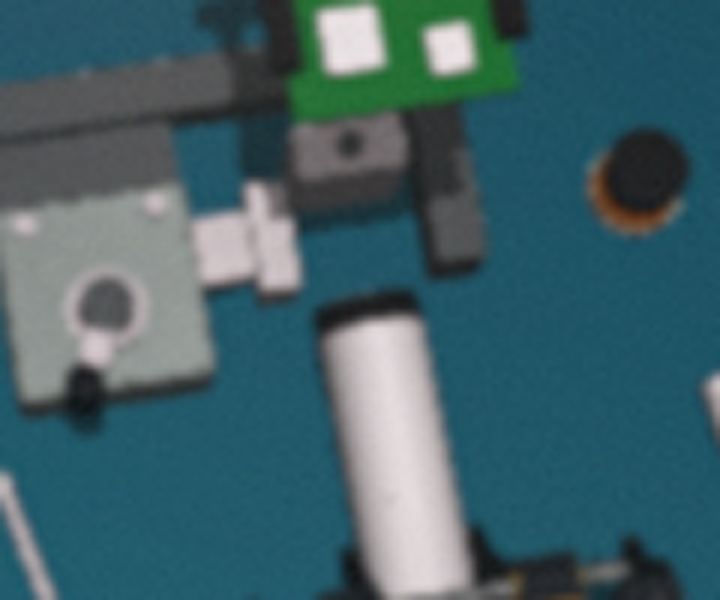

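The foot at (317–424, ~310) is centred between the jaw corner (300,288) and the cheek corner (430,268), with about 4–5 mm either side. I'll slide it in.

servo_tool --translation '[[0.77,0,0.64],[0.77,0,0.64],[0.77,0,0.64],[0.77,0,0.64],[0,0,0]]' --rot '[[0,0,0],[0,0,0],[0,0,0],[0,0,0],[0,0,0]]' --jaw '[4,4,4,4,4]'

```text
time_s: 4.85
ee_pos: [535.6, -152.5, 29.6]
tcp_rot: [[0.75, 0.186, 0.635], [0.139, -0.982, 0.124], [0.647, -0.004, -0.763]]
contact_force: [0.8, -1.1, -2.5]
width: 47.5
```

```bash
python3 - <<'E'
from h import *
st()
plan([clamp(-20-126,-3,27)],10.97,40,n=5)
E
```

```text
t 4.85 grasp [ 537.5 -152.1   27.3] F [ 0.8 -1.1 -2.5] w 47.5 psi 10.7 lean 40.3 q [-42.   7. 131.  68.  34. -19.]
T [[0.02, 0.07, 0.03], [0.02, 0.07, 0.03], [0.02, 0.07, 0.03], [0.02, 0.07, 0.03], [0.02, 0.07, 0.03]] R [[-0.01, -0.06, -0.07], [-0.01, -0.06, -0.07], [-0.01, -0.06, -0.07], [-0.01, -0.06, -0.07], [-0.01, -0.06, -0.07]]
```

servo_tool --translation '[[0.31,0.1,0.26],[0.31,0.1,0.26],[0.23,0.05,0.2],[0.15,0,0.13],[0,0,0]]' --rot '[[0,0,0],[0,0,0],[0,0,0],[0,0,0],[0,0,0]]' --jaw '[4,4,4,4,4]'

```text
time_s: 5.35
ee_pos: [547.0, -151.7, 28.6]
tcp_rot: [[0.751, 0.189, 0.632], [0.142, -0.982, 0.125], [0.644, -0.004, -0.765]]
contact_force: [2.1, 0.2, -1.9]
width: 47.4
```

```bash
python3 - <<'E'
from h import *
st()
plan([clamp(-4-126,-3,27)],10.97,40,n=5)
E
```

```text
t 5.35 grasp [ 548.9 -151.4   26.3] F [ 2.1  0.2 -1.9] w 47.4 psi 10.9 lean 40.1 q [-41.   9. 130.  67.  33. -17.]
T [[0.1, 0.04, 0.07], [0.1, 0.04, 0.07], [0.1, 0.04, 0.07], [0.1, 0.04, 0.07], [0.1, 0.04, 0.07]] R [[-0.03, -0.02, -0.04], [-0.03, -0.02, -0.04], [-0.03, -0.02, -0.04], [-0.03, -0.02, -0.04], [-0.03, -0.02, -0.04]]
```

servo_tool --translation '[[0.2,0.05,0.15],[0.2,0,0.15],[0.15,0,0.13],[0.15,0,0.13],[0.15,0,0.13]]' --rot '[[0,0,0],[0,0,0],[0,0,0],[0,0,0],[0,0,0]]' --jaw '[4,4,4,4,4]'

```text
time_s: 5.85
ee_pos: [550.8, -150.9, 26.9]
tcp_rot: [[0.756, 0.19, 0.627], [0.144, -0.982, 0.123], [0.639, -0.003, -0.769]]
contact_force: [-33.5, -2.1, 25.1]
width: 47.1
```

servo_tool --translation '[[0.2,0,0.16],[0.2,0,0.16],[0.2,0,0.16],[0.2,0,0.16],[0.2,0,0.16]]' --rot '[[0,0,0],[0,0,0],[0,0,0],[0,0,0],[0,0,0]]' --jaw '[4,4,4,4,4]'

```text
time_s: 6.35
ee_pos: [555.3, -150.1, 25.1]
tcp_rot: [[0.761, 0.189, 0.621], [0.146, -0.982, 0.12], [0.632, -0.001, -0.775]]
contact_force: [-32.3, -2.9, 23.0]
width: 47.4
```

```bash
python3 - <<'E'
from h import *
st()
plan([clamp(-4-126,-3,27)],10.97,40,n=5)
E
```

```text
t 6.35 grasp [ 557.2 -149.7   22.7] F [-32.3  -2.9  23. ] w 47.4 psi 10.9 lean 39.2 q [-39.  10. 128.  66.  32. -15.]
T [[0.02, 0.04, -0.09], [0.02, 0.04, -0.09], [0.02, 0.04, -0.09], [0.02, 0.04, -0.09], [0.02, 0.04, -0.09]] R [[0.0, 0.16, -0.02], [0.0, 0.16, -0.02], [0.0, 0.16, -0.02], [0.0, 0.16, -0.02], [0.0, 0.16, -0.02]]
```

servo_tool --translation '[[0,0,-0.3],[0,0,-0.1],[0,0,0],[0,0,0],[0,0,0]]' --rot '[[0,0.8,0],[0,0,0],[0,0,0],[0,0,0],[0,0,0]]' --jaw '[4,4,4,4,4]' --newtons 12

```text
time_s: 6.85
ee_pos: [551.9, -150.3, 27.0]
tcp_rot: [[0.754, 0.188, 0.629], [0.143, -0.982, 0.122], [0.641, -0.002, -0.767]]
contact_force: [-1.2, -0.1, -2.9]
width: 47.7
```

```bash
cat >> h.py <<'E'
def toclamp(g,q=(682.4,-124.3,0.1915)):
    c,n=np.cos(q[2]),np.sin(q[2]); d=np.array(g)[:2]-q[:2]; return np.array([c*d[0]+n*d[1],-n*d[0]+c*d[1],g[2]])
def gpt():
    s=manip.get_state(); return s['ee_pos']+3*s['tcp_rot'][:,2]
def tip(ths,L,S,y=-2,lean=40):
    P=[]
    for t in np.radians(ths): P.append(clamp(S-24*np.sin(t)-L*np.cos(t),y,24*np.cos(t)+L*np.sin(t)))
    st(); print('clamp g',toclamp(gpt()).round(1)); plan(P,10.97,lean)
E
python3 - <<'E'
from h import *
g=toclamp(gpt()); print(g)
tip([4,8,12,16,20],-7-g[0],-7)
E
```

```text
[-131.16302658   -0.69413848   24.67350172]
t 6.85 grasp [ 553.8 -149.9   24.7] F [-1.2 -0.1 -2.9] w 47.7 psi 10.8 lean 39.9 q [-40.   9. 129.  67.  33. -17.]
clamp g [-131.2   -0.7   24.7]
T [[0.4, 0.13, -0.7], [0.48, -0.0, -0.7], [0.52, -0.0, -0.64], [0.55, -0.0, -0.58], [0.58, -0.0, -0.52]] R [[-0.0, 0.02, -0.04], [-0.0, 0.02, -0.04], [-0.0, 0.02, -0.04], [-0.0, 0.02, -0.04], [-0.0, 0.02, -0.04]]
```

servo_tool --translation '[[0.15,0,0.13],[0.15,0,0.13],[0,0,0],[0,0,0],[0,0,0]]' --rot '[[0,0,0],[0,0,0],[0,0,0],[0,0,0],[0,0,0]]' --jaw '[4,4,4,4,4]'

```text
time_s: 7.35
ee_pos: [555.3, -149.2, 25.5]
tcp_rot: [[0.756, 0.188, 0.627], [0.143, -0.982, 0.122], [0.639, -0.003, -0.769]]
contact_force: [-2.3, -1.1, -2.2]
width: 47.8
```

```bash
python3 - <<'E'
from h import *
tip([4,8,12,16,20],122,-7)
E
```

```text
t 7.35 grasp [ 557.2 -148.9   23.2] F [-2.3 -1.1 -2.2] w 47.8 psi 10.8 lean 39.7 q [-39.  10. 129.  67.  32. -16.]
clamp g [-127.6   -0.3   23.2]
T [[0.38, 0.17, -0.89], [0.47, -0.0, -0.69], [0.51, -0.0, -0.63], [0.54, -0.0, -0.57], [0.57, -0.0, -0.51]] R [[-0.0, 0.05, -0.04], [-0.0, 0.05, -0.04], [-0.0, 0.05, -0.04], [-0.0, 0.05, -0.04], [-0.0, 0.05, -0.04]]
```

servo_tool --translation '[[0.15,0,0.1],[0.15,0,0.1],[0,0,0],[0,0,0],[0,0,0]]' --rot '[[0,0,0],[0,0,0],[0,0,0],[0,0,0],[0,0,0]]' --jaw '[4,4,4,4,4]'

```text
time_s: 7.85
ee_pos: [556.9, -148.6, 25.0]
tcp_rot: [[0.757, 0.188, 0.625], [0.143, -0.982, 0.122], [0.637, -0.003, -0.771]]
contact_force: [-1.8, -1.1, -2.9]
width: 47.5
```

```bash
python3 - <<'E'
from h import *
tip([3,7,11,15,19],119,-7)
E
```

```text
t 7.85 grasp [ 558.7 -148.2   22.7] F [-1.8 -1.1 -2.9] w 47.5 psi 10.8 lean 39.6 q [-39.  10. 129.  67.  32. -16.]
clamp g [-126.     0.    22.7]
T [[0.39, 0.2, -0.65], [0.45, -0.0, -0.69], [0.48, -0.0, -0.63], [0.51, -0.0, -0.58], [0.54, -0.0, -0.52]] R [[-0.0, 0.08, -0.04], [-0.0, 0.08, -0.04], [-0.0, 0.08, -0.04], [-0.0, 0.08, -0.04], [-0.0, 0.08, -0.04]]
```

servo_tool --translation '[[0.4,0.1,-0.6],[0.45,0.1,-0.65],[0.48,0,-0.63],[0.51,0,-0.58],[0.54,0,-0.52]]' --rot '[[0,0.1,0],[0,0.1,0],[0,0.1,0],[0,0.1,0],[0,0.1,0]]' --jaw '[4,4,4,4,4]'

```text
time_s: 8.35
ee_pos: [556.3, -150.0, 65.6]
tcp_rot: [[0.752, 0.189, 0.632], [0.142, -0.982, 0.125], [0.644, -0.004, -0.765]]
contact_force: [-0.3, -0.2, -4.2]
width: 47.6
```

```bash
python3 - <<'E'
from h import *
tip([20,24,28,32,36],119,-7)
E
```

```text
t 8.35 grasp [ 558.2 -149.7   63.3] F [-0.3 -0.2 -4.2] w 47.6 psi 10.9 lean 40.1 q [-40.   4. 129.  60.  35.  -8.]
clamp g [-126.7   -1.3   63.3]
T [[-0.03, 0.07, -0.01], [0.57, -0.0, -0.44], [0.6, -0.0, -0.38], [0.62, -0.0, -0.31], [0.63, -0.0, -0.25]] R [[-0.03, -0.02, -0.04], [-0.03, -0.02, -0.04], [-0.03, -0.02, -0.04], [-0.03, -0.02, -0.04], [-0.03, -0.02, -0.04]]
```

servo_tool --translation '[[0.58,0,-0.43],[0.6,0,-0.38],[0.62,0,-0.31],[0.64,0,-0.25],[0.65,0,-0.18]]' --rot '[[0,0,0],[0,0,0],[0,0,0],[0,0,0],[0,0,0]]' --jaw '[4,4,4,4,4]'

```text
time_s: 8.85
ee_pos: [568.7, -148.5, 100.3]
tcp_rot: [[0.753, 0.188, 0.631], [0.144, -0.982, 0.122], [0.642, -0.001, -0.767]]
contact_force: [-10.4, -2.5, 0.7]
width: 47.9
```

```bash
python3 - <<'E'
from h import *
tip([40,44,48,52,56],119,-7)
b=cap('scene','s4.png')
cv2.imwrite('pics/c4.png',cv2.resize(b['color'][170:320,230:390,::-1],None,fx=4,fy=4,interpolation=cv2.INTER_CUBIC))
E
```

```text
t 8.85 grasp [ 570.6 -148.1   98. ] F [-10.4  -2.5   0.7] w 47.9 psi 10.9 lean 40.0 q [-38.   0. 127.  54.  37.   1.]
clamp g [-114.3   -2.1   98. ]
T [[-0.15, -0.01, 0.28], [0.66, -0.0, -0.11], [0.66, -0.0, -0.04], [0.67, -0.0, 0.03], [0.67, -0.0, 0.1]] R [[0.0, 0.01, -0.03], [0.0, 0.01, -0.03], [0.0, 0.01, -0.03], [0.0, 0.01, -0.03], [0.0, 0.01, -0.03]]
```

View pics/c4.png

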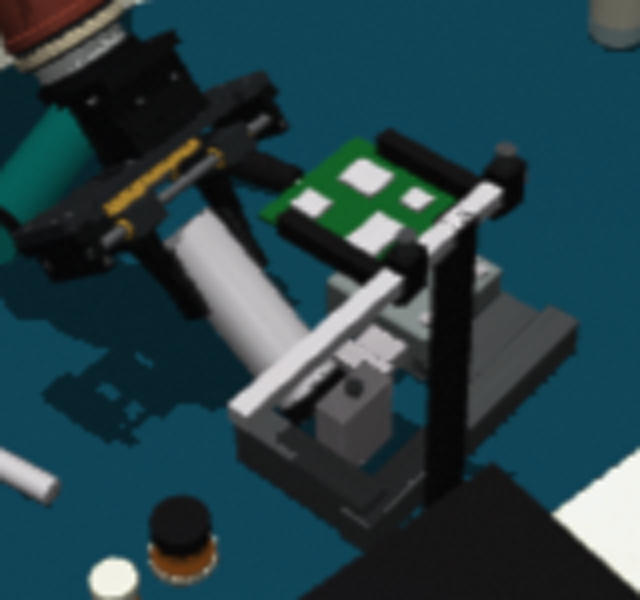

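At about 40° of tilt the column's foot is in the mouth near (310,400), against the stop at (350,415). The fingers stay clear of the board.

servo_tool --translation '[[0.58,0,0.05],[0.66,0,-0.06],[0.67,0,0.02],[0.67,0,0.1],[0.67,0,0.18]]' --rot '[[0,0,0],[0,0,0],[0,0,0],[0,0,0],[0,0,0]]' --jaw '[4,4,4,4,4]'

```text
time_s: 9.4
ee_pos: [593.1, -144.3, 122.1]
tcp_rot: [[0.754, 0.191, 0.628], [0.147, -0.982, 0.122], [0.64, 0.001, -0.769]]
contact_force: [-9.4, -0.7, 2.6]
width: 47.7
```

```bash
python3 - <<'E'
from h import *
tip([56,60,64,68,72,76],121,-7)
E
```

```text
t 9.4 grasp [ 595.  -143.9  119.8] F [-9.4 -0.7  2.6] w 47.7 psi 11.0 lean 39.8 q [-36.   1. 124.  50.  37.   7.]
clamp g [-89.5  -2.6 119.8]
T [[-0.77, -0.07, 0.14], [0.68, 0.0, 0.17], [0.67, 0.0, 0.24], [0.66, 0.0, 0.3], [0.65, 0.0, 0.37]] R [[0.0, 0.04, 0.01], [0.0, 0.04, 0.01], [0.0, 0.04, 0.01], [0.0, 0.04, 0.01], [0.0, 0.04, 0.01]]
T [[0.63, 0.0, 0.44]] R [[0.0, 0.04, 0.01]]
```

servo_tool --translation '[[0.62,0,0.26],[0.65,0,0.31],[0.64,0,0.38],[0.63,0,0.44],[0.6,0,0.48]]' --rot '[[0,0,0],[0,0,0],[0,0,0],[0,0,0],[0,0,0]]' --jaw '[4,4,4,4,4]'

```text
time_s: 9.9
ee_pos: [630.9, -136.6, 130.6]
tcp_rot: [[0.753, 0.192, 0.629], [0.147, -0.981, 0.123], [0.641, 0.0, -0.768]]
contact_force: [-0.8, -0.0, -4.7]
width: 47.3
```

```bash
python3 - <<'E'
from h import *
tip([80,83,86,88,90],121,-7)
E
```

```text
t 9.9 grasp [ 632.8 -136.2  128.3] F [-0.8 -0.  -4.7] w 47.3 psi 11.0 lean 39.8 q [-32.   4. 119.  49.  36.  11.]
clamp g [-50.9  -2.2 128.3]
T [[-0.37, -0.02, 0.34], [0.45, 0.0, 0.41], [0.43, 0.0, 0.45], [0.28, 0.0, 0.32], [0.27, 0.0, 0.33]] R [[-0.01, 0.03, 0.01], [-0.01, 0.03, 0.01], [-0.01, 0.03, 0.01], [-0.01, 0.03, 0.01], [-0.01, 0.03, 0.01]]
```

servo_tool --translation '[[0.3,0,0.45],[0.3,0,0.5],[0.3,0,0.45],[0.25,0,0.4],[0.2,0,0.25]]' --rot '[[0,0,0],[0,0,0],[0,0,0],[0,0,0],[0,0,0]]' --jaw '[4,4,4,4,4]'

```text
time_s: 10.4
ee_pos: [658.1, -131.2, 124.5]
tcp_rot: [[0.752, 0.192, 0.631], [0.147, -0.981, 0.124], [0.643, -0.0, -0.766]]
contact_force: [-2.4, 0.9, 4.4]
width: 47.2
```

```bash
python3 - <<'E'
from h import *
tip([90],121,-7)
a=cap('scene','s5.png');b=cap('top','t5.png')
i=cv2.resize(a['color'][170:290,250:370,::-1],None,fx=3.3,fy=3.3*1,interpolation=cv2.INTER_CUBIC)
j=cv2.resize(b['color'][80:200,310:430,::-1],None,fx=3.3,fy=3.3,interpolation=cv2.INTER_CUBIC)
cv2.imwrite('pics/c5.png',np.hstack([i,j]))
E
```

```text
t 10.4 grasp [ 660.  -130.8  122.2] F [-2.4  0.9  4.4] w 47.2 psi 11.1 lean 40.0 q [-30.   8. 116.  49.  34.  13.]
clamp g [-23.2  -2.1 122.2]
T [[-0.67, -0.01, -0.41]] R [[-0.07, -0.02, 0.08]]
```

View pics/c5.png

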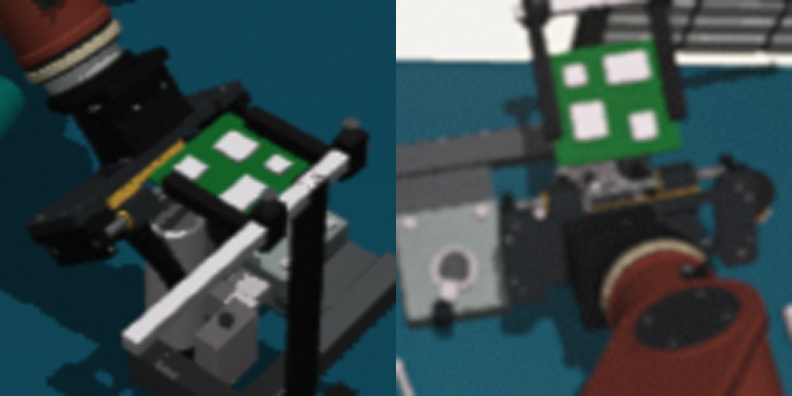

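The column looks nearly upright, but the grasp is about 8 mm further forward than modelled. I'll overlay the predicted cylinder to check the tilt.

```bash
python3 - <<'E'
from h import *
a=load('scene');k=8;o=np.array([270,205])
i=cv2.resize(a['color'][205:280,270:350,::-1],None,fx=k,fy=k,interpolation=cv2.INTER_CUBIC)
t=np.linspace(0,2*np.pi,41)
for S,c in((-7,(0,0,255)),(0,(0,255,255))):
    for z in(150,75):
        P=[clamp(S-24+24*np.cos(u),-2+24*np.sin(u),z) for u in t]
        cv2.polylines(i,[np.int32((proj(a,P)-o+.5)*k)],True,c,1)
cv2.imwrite('pics/c6.png',i)
E
```

```text
(no output)
```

View pics/c6.png

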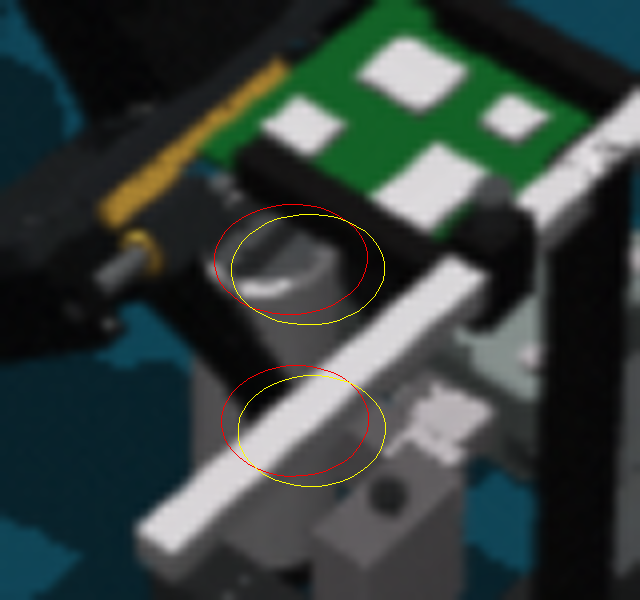

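The tube's left edge runs from (212,270) down to (192,450), so the column is over-tipped by about 7°: it leans over the stop's top edge with the foot some 7–14 mm short of the stop. I'll ease the head back to vertical.

servo_tool --translation '[[-0.31,0,-0.26],[-0.31,0,-0.26],[-0.31,0,-0.26],[0,0,0],[0,0,0]]' --rot '[[0,0,0],[0,0,0],[0,0,0],[0,0,0],[0,0,0]]' --jaw '[4,4,4,4,4]'

```text
time_s: 11.0
ee_pos: [645.0, -134.3, 125.5]
tcp_rot: [[0.751, 0.191, 0.632], [0.147, -0.982, 0.122], [0.644, 0.001, -0.765]]
contact_force: [1.0, 1.1, -1.3]
width: 47.5
```

```bash
cat > edge.py <<'E'
from h import *
# left silhouette of tube in scene view vs. model of vertical tube: column of strongest bright->edge per row
a=cap('scene'); im=a['color'].astype(int)
top=proj(a,[clamp(-31-0,-2,z) for z in(140,110,80,50,20)])
for z in(95,85,75,65,55,45,35):
    c=proj(a,[clamp(-31,-2,z)])[0]; r=int(round(c[1])); x0=int(c[0])-18
    print(z,r,c[0].round(1),x0,' '.join(f'{v}' for v in im[r,x0:x0+28].sum(1)//3), '| r-b',' '.join(f'{v}' for v in (im[r,x0:x0+28,0]-im[r,x0:x0+28,2])))
E
python3 - <<'E'
from h import *
st();print(toclamp(gpt()))
E
python3 edge.py
```

```text
t 11.0 grasp [ 646.9 -133.9  123.2] F [ 1.   1.1 -1.3] w 47.5 psi 11.0 lean 40.1 q [-31.   6. 118.  50.  34.  11.]
[-36.68856881  -2.69901413 123.1817029 ]
95 252 306.3 288 28 29 31 44 67 76 72 35 11 6 6 7 8 10 19 48 74 81 80 93 145 197 213 215 215 214 209 182 | r-b -35 -35 -33 -20 -3 -1 0 -1 -1 -1 0 -1 0 -1 -1 0 0 1 0 0 0 -1 0 0 0 -1 0 -1
85 254 306.3 288 29 28 28 34 63 74 78 74 41 14 7 6 6 8 9 18 51 104 168 202 213 215 215 214 207 165 107 79 | r-b -35 -36 -35 -26 -5 0 0 0 0 -1 -1 -2 -1 0 0 0 0 0 -1 -1 0 -1 -1 0 -1 -1 -1 -1
75 257 306.4 288 28 28 29 31 47 69 77 80 80 76 47 43 47 74 130 192 211 215 214 214 214 204 149 99 78 78 101 156 | r-b -35 -35 -35 -33 -18 -3 0 0 0 0 0 -1 0 0 0 0 1 0 1 1 0 -1 -1 -1 0 -1 0 2
65 260 306.5 288 29 27 28 30 38 64 75 78 81 84 106 168 202 213 214 214 214 207 166 111 81 74 72 68 65 63 66 93 | r-b -35 -36 -36 -34 -24 -5 -1 0 1 0 0 1 1 0 1 1 0 0 0 0 0 0 0 0 1 1 1 1
55 262 306.5 288 28 28 29 28 34 60 75 89 129 190 209 213 214 214 214 207 165 107 78 74 74 73 69 63 61 61 62 64 | r-b -36 -35 -36 -34 -28 -5 0 0 1 2 2 1 1 2 2 1 1 1 0 -1 0 -1 0 0 0 0 0 1
45 265 306.6 288 28 29 28 30 55 129 194 211 214 214 214 211 202 149 98 77 74 76 80 78 77 74 69 54 48 58 67 83 | r-b -37 -35 -35 -35 -22 -8 0 1 2 1 1 1 1 1 0 0 0 0 0 0 0 0 -1 -11 -14 -4 0 1
35 267 306.7 288 29 38 79 153 197 211 214 214 214 207 182 121 82 73 74 77 82 83 82 79 77 74 70 59 57 85 94 91 | r-b -35 -28 -16 -9 -3 -1 1 1 1 1 1 1 1 0 -1 -1 0 0 0 0 0 0 -1 -7 -12 -3 0 2
```

```bash
cat > tilt.py <<'E'
from h import *
import sys
from scipy.optimize import least_squares
a=cap('scene'); cam=a
def edge(im,rows):
    e=[]
    for r in rows:
        v=(im[r,:,0].astype(int)-im[r,:,2])[284:300]; k=np.where((v[:-1]<-18)&(v[1:]>=-18))[0]
        if len(k): e.append((r,284+k[-1]+(-18-v[k[-1]])/(v[k[-1]+1]-v[k[-1]])))
    return np.array(e)
t=np.linspace(0,2*np.pi,181)
def model(q,rows):
    x,th=q; A=[]
    for z in(40,110):
        P=[clamp(x+(z-75)*np.tan(th)+24*np.cos(u),-2+24*np.sin(u),z) for u in t]; p=proj(cam,P); A.append(p[p[:,0].argmin()])
    A=np.array(A); return A[0,0]+(rows-A[0,1])*(A[1,0]-A[0,0])/(A[1,1]-A[0,1])
for n,im in(('s5',cv2.imread('pics/s5.png')[:,:,::-1]),('now',a['color'])):
    e=edge(im,range(249,262))
    s=least_squares(lambda q:model(q,e[:,0])-e[:,1],[-31,0.],x_scale=[1,.01],loss='soft_l1',f_scale=.2)
    print(n,'axis clamp x at z75',s.x[0].round(1),'tilt fwd deg',np.degrees(s.x[1]).round(1),(e[:,1]).round(1))
E
python3 tilt.py
```

```text
s5 axis clamp x at z75 -43.9 tilt fwd deg 4.4 [293.9 293.8 293.7 293.4 293.2 293.3 293.3 293.4 293.4 293.4 293.4 293.4
 293.4]
now axis clamp x at z75 -50.5 tilt fwd deg -3.1 [291.4 291.5 291.2 291.2 291.3 291.4 291.4 291.7 292.  292.1 292.3 292.3
 292.4]
```

```bash
python3 - <<'E'
from h import *
a=cap('scene','s7.png');k=8;o=np.array([275,220])
i=cv2.resize(a['color'][220:292,275:349,::-1],None,fx=k,fy=k,interpolation=cv2.INTER_CUBIC)
D=lambda P,c,cl=True: cv2.polylines(i,[np.int32((proj(a,P)-o+.5)*k)],cl,c,1)
t=np.linspace(0,2*np.pi,41)
for z in(150,60,0): D([clamp(-31+24*np.cos(u),-2+24*np.sin(u),z) for u in t],(0,0,255))
S=-7
for z in(0,60): D([clamp(S,-25,z),clamp(S+25,-25,z),clamp(S+25,25,z),clamp(S,25,z)],(255,0,255))
D([clamp(-50,-33,40),clamp(60,-33,40)],(0,255,0)); D([clamp(-50,30,39),clamp(0,30,39)],(0,255,0))
cv2.imwrite('pics/c7.png',i)
E
```

```text
(no output)
```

View pics/c7.png

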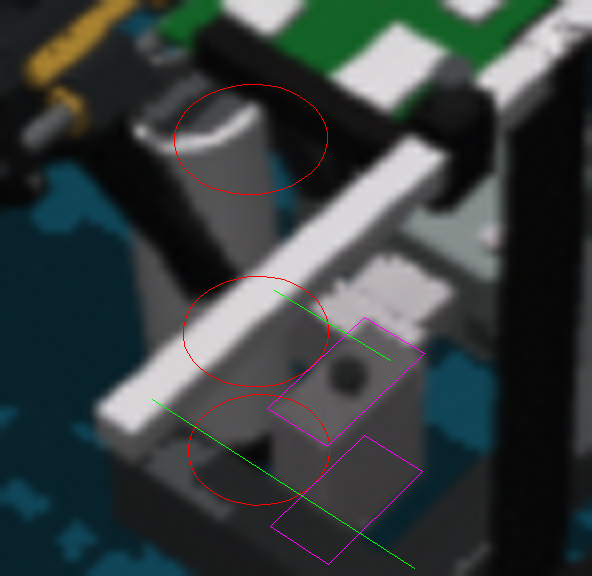

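The stop overlay fits well. The tube's top rim centre is at about (200,125) against (251,140) for the target, and its left edge runs from 133 to 150. So the column now leans back about 3°, with its foot about 11 mm short. It also sits about 10 mm back in the pads. I'll release it to settle flat, then regrip centred.

servo_tool --translation '[[0,0,0],[0,0,0],[0,0,0],[0,0,0],[0,0,0]]' --rot '[[0,0,0],[0,0,0],[0,0,0],[0,0,0],[0,0,0]]' --jaw '[4.9,5.2,5.6,6,6]'

```text
time_s: 11.65
ee_pos: [645.1, -134.7, 124.9]
tcp_rot: [[0.751, 0.191, 0.632], [0.148, -0.982, 0.121], [0.643, 0.002, -0.766]]
contact_force: [0.6, -0.4, 0.2]
width: 59.0
```

```bash
python3 tilt.py; python3 - <<'E'
from h import *
st();print(toclamp(gpt()))
E
```

```text
s5 axis clamp x at z75 -43.9 tilt fwd deg 4.4 [293.9 293.8 293.7 293.4 293.2 293.3 293.3 293.4 293.4 293.4 293.4 293.4
 293.4]
now axis clamp x at z75 -47.0 tilt fwd deg -10.3 [289.7 290.2 291.2 292.2 292.8 293.2 293.4 293.3 293.3 293.4 293.4 293.4
 293.5]
t 11.7 grasp [ 647.  -134.3  122.6] F [ 0.3 -0.9 -0.4] w 59.5 psi 11.0 lean 40.0 q [-31.   6. 118.  49.  34.  11.]
[-36.63594798  -3.09438396 122.64409811]
```

```bash
cat >> tilt.py <<'E'
print('rows255+, fits tilt0:')
e=edge(a['color'],range(255,262)); 
s=least_squares(lambda q:model([q[0],0],e[:,0])-e[:,1],[-31.]); print(s.x, (model([s.x[0],0],e[:,0])-e[:,1]).round(2))
# right edge of tube below/above crossbar
for r in range(236,252,2):
    print(r,list((a['color'][r,300:318].astype(int).sum(1)//3)), model([-31,0],np.array([r])).round(1))
E
python3 tilt.py | tail -10
```

```text
rows255+, fits tilt0:
[-45.25821343] [-0.13 -0.07  0.06  0.18 -0.01 -0.01 -0.01]
236 [np.int64(74), np.int64(74), np.int64(75), np.int64(75), np.int64(75), np.int64(78), np.int64(99), np.int64(155), np.int64(187), np.int64(133), np.int64(60), np.int64(22), np.int64(9), np.int64(9), np.int64(7), np.int64(9), np.int64(9), np.int64(9)] [296.2]
238 [np.int64(97), np.int64(93), np.int64(103), np.int64(142), np.int64(170), np.int64(189), np.int64(182), np.int64(129), np.int64(89), np.int64(70), np.int64(52), np.int64(26), np.int64(13), np.int64(12), np.int64(11), np.int64(10), np.int64(8), np.int64(8)] [296.3]
240 [np.int64(134), np.int64(132), np.int64(129), np.int64(110), np.int64(100), np.int64(91), np.int64(80), np.int64(73), np.int64(71), np.int64(67), np.int64(61), np.int64(52), np.int64(26), np.int64(14), np.int64(13), np.int64(12), np.int64(14), np.int64(15)] [296.4]
242 [np.int64(82), np.int64(82), np.int64(81), np.int64(81), np.int64(81), np.int64(79), np.int64(77), np.int64(74), np.int64(72), np.int64(68), np.int64(63), np.int64(52), np.int64(44), np.int64(25), np.int64(14), np.
[... 424 characters left out ...]
(75), np.int64(72), np.int64(69), np.int64(66), np.int64(51), np.int64(48), np.int64(50), np.int64(74), np.int64(134), np.int64(195), np.int64(212)] [296.7]
248 [np.int64(83), np.int64(83), np.int64(82), np.int64(81), np.int64(82), np.int64(80), np.int64(78), np.int64(76), np.int64(73), np.int64(70), np.int64(65), np.int64(57), np.int64(109), np.int64(188), np.int64(209), np.int64(214), np.int64(215), np.int64(215)] [296.8]
250 [np.int64(75), np.int64(83), np.int64(83), np.int64(82), np.int64(83), np.int64(81), np.int64(78), np.int64(76), np.int64(74), np.int64(86), np.int64(141), np.int64(194), np.int64(212), np.int64(215), np.int64(215), np.int64(215), np.int64(212), np.int64(203)] [296.9]
```

servo_tool --translation '[[-0.31,0,-0.26],[-0.31,0,-0.26],[0,0,0],[0,0,0],[0,0,0]]' --rot '[[0,0,0],[0,0,0],[0,0,0],[0,0,0],[0,0,0]]' --jaw '[6,6,5.5,5.0,4.6]' --newtons 25

```text
time_s: 12.25
ee_pos: [636.3, -136.4, 124.9]
tcp_rot: [[0.751, 0.191, 0.632], [0.148, -0.982, 0.121], [0.643, 0.002, -0.766]]
contact_force: [0.4, 0.1, -0.4]
width: 48.9
```

servo_tool --translation '[[0,0,0],[0,0,0],[0,0,0],[0,0,0],[0,0,0]]' --rot '[[0,0,0],[0,0,0],[0,0,0],[0,0,0],[0,0,0]]' --jaw '[4.3,4,4,4,4]'

```text
time_s: 12.75
ee_pos: [636.3, -136.2, 124.9]
tcp_rot: [[0.751, 0.192, 0.632], [0.148, -0.981, 0.122], [0.643, 0.002, -0.766]]
contact_force: [-0.6, 0.7, 0.0]
width: 47.0
```

```bash
python3 tilt.py|head -4; python3 - <<'E'
from h import *
st();print(toclamp(gpt()))
E
```

```text
s5 axis clamp x at z75 -43.9 tilt fwd deg 4.4 [293.9 293.8 293.7 293.4 293.2 293.3 293.3 293.4 293.4 293.4 293.4 293.4
 293.4]
now axis clamp x at z75 -45.5 tilt fwd deg -4.8 [291.8 291.8 292.3 292.8 293.2 293.3 293.4 293.4 293.4 293.4 293.4 293.6
 293.7]
t 12.8 grasp [ 638.3 -135.8  122.6] F [-0.4  0.2  0.4] w 47.6 psi 11.1 lean 40.0 q [-32.   5. 119.  50.  35.  11.]
[-45.53384871  -2.91392563 122.64277931]
```

servo_tool --translation '[[0.06,0,-0.08],[0.06,0,-0.08],[0,0,0],[0,0,0],[0,0,0]]' --rot '[[0,0,0],[0,0,0],[0,0,0],[0,0,0],[0,0,0]]' --jaw '[4,4,4,4,4]'

```text
time_s: 13.3
ee_pos: [634.9, -135.5, 125.0]
tcp_rot: [[0.753, 0.192, 0.629], [0.148, -0.981, 0.123], [0.641, 0.0, -0.768]]
contact_force: [0.2, -0.2, -2.9]
width: 47.3
```

```bash
python3 - <<'E'
from h import *
st();print(toclamp(gpt()))
E
```

```text
t 13.3 grasp [ 636.8 -135.1  122.7] F [ 0.2 -0.2 -2.9] w 47.3 psi 11.1 lean 39.9 q [-32.   5. 119.  49.  35.  11.]
[-46.8416826   -1.92584867 122.71825398]
```

servo_tool --translation '[[0.27,0.02,0.14],[0.26,0.02,0.15],[0.25,0,0.17],[0.25,0,0.17],[0,0,0]]' --rot '[[0,0,0],[0,0,0],[0,0,0],[0,0,0],[0,0,0]]' --jaw '[4,4,4,4,4]'

```text
time_s: 13.8
ee_pos: [646.7, -132.8, 125.2]
tcp_rot: [[0.755, 0.193, 0.627], [0.147, -0.981, 0.124], [0.639, -0.001, -0.769]]
contact_force: [0.3, -0.8, -3.8]
width: 47.1
```

```bash
python3 tilt.py|sed -n 3,7p; python3 - <<'E'
from h import *
st();print(toclamp(gpt()))
E
```

```text
now axis clamp x at z75 -32.6 tilt fwd deg -9.2 [294.  294.9 295.4 295.7 296.3 296.7 296.8 296.8 296.8 297.1 297.1 297.1
 296.6]
rows255+, fits tilt0:
[-32.27693269] [-0.05  0.03  0.07 -0.2  -0.21 -0.1   0.45]
236 [np.int64(70), np.int64(75), np.int64(76), np.int64(74), np.int64(75), np.int64(74), np.int64(74), np.int64(74), np.int64(73), np.int64(66), np.int64(44), np.int64(30), np.int64(21), np.int64(13), np.int64(9), np.int64(7), np.int64(8), np.int64(8)] [296.2]
t 13.85 grasp [ 648.4 -132.4  122.8] F [ 0.6 -0.  -3.8] w 47.4 psi 11.1 lean 39.7 q [-31.   6. 117.  49.  35.  12.]
[-34.91155769  -1.50464396 122.76853376]
```

servo_tool --translation '[[0.17,0,0.11],[0.16,0,0.12],[0.16,0,0.12],[0,0,0],[0,0,0]]' --rot '[[0,0,0],[0,0,0],[0,0,0],[0,0,0],[0,0,0]]' --jaw '[4,4,4,4,4]'

```text
time_s: 14.35
ee_pos: [652.5, -131.6, 125.6]
tcp_rot: [[0.755, 0.193, 0.626], [0.148, -0.981, 0.124], [0.638, -0.001, -0.77]]
contact_force: [-4.2, -0.5, -1.2]
width: 47.2
```

```bash
python3 tilt.py|sed -n 3,6p; python3 - <<'E'
from h import *
st();print(toclamp(gpt()))
E
```

```text
now axis clamp x at z75 -28.3 tilt fwd deg -5.2 [294.8 295.8 296.7 297.4 297.6 297.8 298.1 298.1 298.1 298.1 298.1 297.7
 296.7]
rows255+, fits tilt0:
[-28.8191963] [-0.42 -0.38 -0.27 -0.22 -0.17  0.23  1.24]
t 14.4 grasp [ 654.4 -131.2  123.3] F [-3.  -0.3 -1.9] w 47.7 psi 11.1 lean 39.7 q [-30.   7. 117.  48.  34.  13.]
[-28.81366768  -1.49153494 123.27966458]
```

servo_tool --translation '[[-0.1,0,0.08],[-0.06,0,0.08],[0,0,0],[0,0,0],[0,0,0]]' --rot '[[0,0,0],[0,0,0],[0,0,0],[0,0,0],[0,0,0]]' --jaw '[4,4,4,4.2,4.5]' --newtons 8

```text
time_s: 14.9
ee_pos: [653.5, -131.5, 125.8]
tcp_rot: [[0.753, 0.194, 0.629], [0.148, -0.981, 0.125], [0.641, -0.001, -0.767]]
contact_force: [-2.1, 0.1, -1.9]
width: 47.9
```

servo_tool --translation '[[0,0,0],[0,0,0],[0,0,0],[0,0,0],[0,0,0]]' --rot '[[0,0,0],[0,0,0],[0,0,0],[0,0,0],[0,0,0]]' --jaw '[4.9,5.2,5.5,6,6.3]'

```text
time_s: 15.4
ee_pos: [655.8, -132.7, 128.6]
tcp_rot: [[0.75, 0.192, 0.633], [0.148, -0.981, 0.123], [0.645, 0.002, -0.764]]
contact_force: [0.7, -0.2, -0.4]
width: 60.6
```

```bash
python3 tilt.py|sed -n 3,6p; python3 - <<'E'
from h import *
st();print(toclamp(gpt()))
a=load('scene');k=8;o=np.array([275,220])
i=cv2.resize(a['color'][220:292,275:349,::-1],None,fx=k,fy=k,interpolation=cv2.INTER_CUBIC)
t=np.linspace(0,2*np.pi,41)
for z in(150,60): cv2.polylines(i,[np.int32((proj(a,[clamp(-30+24*np.cos(u),-2+24*np.sin(u),z) for u in t])-o+.5)*k)],True,(0,0,255),1)
cv2.imwrite('pics/c8.png',i)
E
```

```text
now axis clamp x at z75 -33.0 tilt fwd deg -30.1 [292.  292.9 293.6 294.  294.9 295.5 296.3 296.7 297.1 297.4 297.3 297.3
 296.6]
rows255+, fits tilt0:
[-31.9069746] [ 0.54  0.16 -0.21 -0.39 -0.31 -0.25  0.47]
t 15.45 grasp [ 657.8 -132.4  126.4] F [0.2 0.2 0.7] w 61.6 psi 11.1 lean 40.2 q [-30.   7. 116.  49.  34.  13.]
[-25.7307806   -3.27188792 126.43289294]
```

View pics/c8.png

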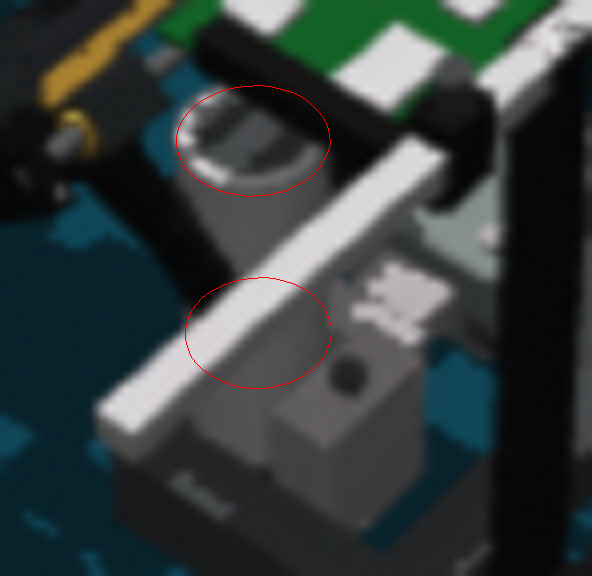

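The column stands free and upright: its top rim matches the overlay for an axis 24 mm before the stop, with its side at the stop. I'll withdraw the hand and go to the crank.

servo_tool --translation '[[0,0,-0.5],[0,0,-2],[0,0,-3],[0,0,-4],[0,0,-4]]' --rot '[[0,0,0],[0,0,0],[0,0,0],[0,0,0],[0,0,0]]' --jaw '[6.8,7.2,7.2,7.2,7.2]'

```text
time_s: 15.95
ee_pos: [566.4, -147.5, 229.7]
tcp_rot: [[0.755, 0.194, 0.626], [0.146, -0.981, 0.128], [0.639, -0.005, -0.769]]
contact_force: [0.2, -1.5, 0.3]
width: 72.0
```

```bash
python3 tilt.py|sed -n 3,6p; python3 - <<'E'
from h import *
st();print(toclamp(gpt()))
# knob by tri from fresh pictures: print dark-knob candidates near predictions
b=cap('top')
for th in(.3,.36,.42):
    K_=[clamp(-50-45*np.cos(th),120+45*np.sin(th),z) for z in(104,85,62)]; print(th,np.round(K_,1).tolist(),proj(b,K_).round(1).tolist())
im=b['color'].astype(int).sum(2)//3
print(im[164:182,316:334])
E
```

```text
now axis clamp x at z75 -30.0 tilt fwd deg -0.9 [297.  297.1 297.1 297.1 297.3 297.2 297.3 297.4 297.4 297.6 297.8 297.8
 297.6]
rows255+, fits tilt0:
[-29.89081795] [ 0.11  0.1   0.15 -0.04 -0.23 -0.2   0.12]
t 16.0 grasp [ 568.4 -148.9  233.8] F [ 5.  -0.1  1.4] w 71.6 psi 11.2 lean 40.0 q [-38. -14. 123.  40.  50.  20.]
[-116.5802243    -2.42261497  233.75343803]
0.3 [[565.7, -11.1, 104.0], [565.7, -11.1, 85.0], [565.7, -11.1, 62.0]] [[325.6, 173.4], [325.4, 175.0], [325.3, 176.8]]
0.36 [[566.1, -8.5, 104.0], [566.1, -8.5, 85.0], [566.1, -8.5, 62.0]] [[324.5, 173.3], [324.4, 174.8], [324.3, 176.6]]
0.42 [[566.6, -5.8, 104.0], [566.6, -5.8, 85.0], [566.6, -5.8, 62.0]] [[323.5, 173.1], [323.4, 174.6], [323.3, 176.4]]
[[144 145 144 144 151 167 172 156 138 130 125 118 108 103 109 134 163 168]
 [145 146 144 145 149 158 165 169 170 175 171 159 149 137 144 157 161 159]
 [143 145 145 145 144 150 155 166 187 198 197 189 173 159 161 155 145 145]
 [146 145 146 145 146 146 149 169 192 203 202 196 174 154 152 141 139 145]
 [148 148 145 147 148 146 148 168 194 202 202 194 168 145 139 141 145 14
[... 278 characters left out ...]
134 145 140 141 142 143]
 [147 147 148 142 114  68  37  33  34  32  54  95 127 133 121 114 114 114]
 [148 146 147 137 105  63  37  38  41  34  47  74 100 102  92  77  73  74]
 [138 132 126 112  89  51  31  33  34  30  36  47  62  66  61  53  50  48]
 [109  98  88  78  58  36  25  24  30  28  28  39  48  46  50  52  51  51]
 [ 66  60  57  52  44  30  21  21  22  24  29  44  54  59  62  64  64  66]
 [ 47  49  50  50  42  36  26  25  23  28  39  57  70  73  74  71  73  73]
 [ 59  60  62  62  52  42  36  33  35  34  45  60  72  76  78  77  75  75]
 [ 73  73  74  74  66  54  45  41  40  39  46  60  72  78  77  78  75  75]
 [ 75  76  76  77  70  66  52  49  45  48  57  65  75  76  74  76  75  75]]
```

```bash
python3 - <<'E'
from h import *
plan([[566,-7,240]],101,0,n=15)
E
```

```text
T [[0.17, -0.94, 0.07], [0.26, -0.91, 0.09], [0.35, -0.88, 0.11], [0.44, -0.83, 0.13], [0.53, -0.78, 0.14]] R [[2.1, -2.09, -5.72], [2.1, -2.09, -5.72], [2.1, -2.09, -5.72], [2.1, -2.09, -5.72], [2.1, -2.09, -5.72]]
T [[0.61, -0.72, 0.15], [0.68, -0.65, 0.15], [0.75, -0.57, 0.15], [0.81, -0.49, 0.14], [0.86, -0.4, 0.12]] R [[2.1, -2.09, -5.72], [2.1, -2.09, -5.72], [2.1, -2.09, -5.72], [2.1, -2.09, -5.72], [2.1, -2.09, -5.72]]
T [[0.9, -0.31, 0.11], [0.93, -0.21, 0.08], [0.94, -0.12, 0.05], [0.95, -0.02, 0.02], [0.95, 0.08, -0.01]] R [[2.1, -2.09, -5.72], [2.1, -2.09, -5.72], [2.1, -2.09, -5.72], [2.1, -2.09, -5.72], [2.1, -2.09, -5.72]]
```

servo_tool --translation '[[0.2,-0.9,0],[0.3,-0.9,0],[0.3,-0.9,0.1],[0.4,-0.8,0.1],[0.5,-0.8,0.1]]' --rot '[[2.1,-2.1,-5.7],[2.1,-2.1,-5.7],[2.1,-2.1,-5.7],[2.1,-2.1,-5.7],[2.1,-2.1,-5.7]]' --jaw '[5,5,5,5,5]'

```text
time_s: 16.55
ee_pos: [563.3, -103.8, 239.5]
tcp_rot: [[0.63, 0.655, 0.417], [0.635, -0.743, 0.21], [0.447, 0.133, -0.884]]
contact_force: [-0.4, 0.3, 0.2]
width: 50.8
```

servo_tool --translation '[[0.6,-0.7,0.1],[0.7,-0.7,0.1],[0.8,-0.6,0.1],[0.8,-0.5,0.1],[0.9,-0.4,0.1]]' --rot '[[2.1,-2.1,-5.7],[2.1,-2.1,-5.7],[2.1,-2.1,-5.7],[2.1,-2.1,-5.7],[2.1,-2.1,-5.7]]' --jaw '[5,5,5,5,5]'

```text
time_s: 17.05
ee_pos: [560.4, -53.9, 241.3]
tcp_rot: [[0.261, 0.95, 0.17], [0.945, -0.287, 0.156], [0.197, 0.119, -0.973]]
contact_force: [0.1, 0.1, 0.1]
width: 49.9
```

servo_tool --translation '[[0.9,-0.3,0.1],[0.9,-0.2,0.1],[0.9,-0.1,0],[0.9,0,0],[0.9,0,0]]' --rot '[[2.1,-2.1,-5.7],[2.1,-2.1,-5.7],[2.1,-2.1,-5.7],[2.1,-2.1,-5.7],[2.1,-2.1,-5.7]]' --jaw '[5,5,5,5,5]'

```text
time_s: 17.55
ee_pos: [558.1, -5.9, 240.8]
tcp_rot: [[-0.237, 0.971, -0.024], [0.971, 0.237, -0.026], [-0.019, -0.03, -0.999]]
contact_force: [-0.3, 0.5, 0.5]
width: 50.0
```

```bash
python3 - <<'E'
from h import *
st();print(toclamp(gpt()))
plan([[565.5,-7,150]],101,0,n=5)
E
```

```text
t 17.55 grasp [558.   -6.  237.8] F [-0.3  0.5  0.5] w 50.0 psi 103.7 lean 2.0 q [ -8.   5.  97.  -2.  80. -21.]
[-99.56675067 139.82006889 237.82006729]
T [[-0.02, 0.19, 1.75], [-0.03, 0.18, 1.75], [-0.03, 0.17, 1.75], [-0.04, 0.16, 1.75], [-0.04, 0.15, 1.76]] R [[-0.33, 0.23, 0.54], [-0.33, 0.23, 0.54], [-0.33, 0.23, 0.54], [-0.33, 0.23, 0.54], [-0.33, 0.23, 0.54]]
```

servo_tool --translation '[[0,0.2,1.75],[0,0.2,1.75],[0,0.2,1.75],[0,0.15,1.75],[0,0.15,1.75]]' --rot '[[-0.3,0.2,0.5],[-0.3,0.2,0.5],[-0.3,0.2,0.5],[-0.3,0.2,0.5],[-0.3,0.2,0.5]]' --jaw '[5,5,5,5,5]'

```text
time_s: 18.05
ee_pos: [568.3, -0.9, 150.5]
tcp_rot: [[-0.203, 0.979, 0.001], [0.979, 0.203, -0.003], [-0.003, 0.001, -1.0]]
contact_force: [-0.3, -0.4, 0.2]
width: 50.0
```

```bash
python3 - <<'E'
from h import *
st();print(toclamp(gpt()))
plan([[565.5,-7,88]],101,0,n=5)
E
```

```text
t 18.05 grasp [568.3  -0.9 147.5] F [-0.3 -0.4  0.2] w 50.0 psi 101.7 lean 0.2 q [ -8.  10. 101.  -0.  69. -20.]
[-88.52472249 142.80988654 147.49746157]
T [[-0.1, -0.08, 1.19], [-0.1, -0.08, 1.19], [-0.11, -0.08, 1.19], [-0.11, -0.08, 1.19], [-0.11, -0.08, 1.19]] R [[0.01, 0.04, 0.14], [0.01, 0.04, 0.14], [0.01, 0.04, 0.14], [0.01, 0.04, 0.14], [0.01, 0.04, 0.14]]
```

servo_tool --translation '[[-0.1,-0.1,1.2],[-0.1,-0.1,1.2],[-0.1,-0.1,1.2],[-0.1,0,1.2],[-0.1,0,1.2]]' --rot '[[0,0,0.1],[0,0,0.1],[0,0,0.1],[0,0,0.1],[0,0,0.1]]' --jaw '[5,5,5,5,5]'

```text
time_s: 18.55
ee_pos: [565.4, -6.6, 84.8]
tcp_rot: [[-0.195, 0.981, -0.001], [0.981, 0.195, -0.003], [-0.002, -0.001, -1.0]]
contact_force: [0.1, 0.0, -0.1]
width: 50.1
```

servo_tool --translation '[[0,0,0],[0,0,0],[0,0,0],[0,0,0],[0,0,0]]' --rot '[[0,0,0],[0,0,0],[0,0,0],[0,0,0],[0,0,0]]' --jaw '[4,3,2.4,2,1.5]' --newtons 20

```text
time_s: 19.05
ee_pos: [567.2, -6.9, 84.4]
tcp_rot: [[-0.194, 0.981, 0.002], [0.981, 0.194, -0.003], [-0.003, 0.002, -1.0]]
contact_force: [6.1, 0.4, -0.8]
width: 19.8
```

```bash
python3 - <<'E'
from h import *
st();print(toclamp(gpt()))
E
```

```text
t 19.05 grasp [567.2  -6.9  81.4] F [ 6.1  0.4 -0.8] w 19.8 psi 101.2 lean 0.2 q [ -9.  14. 104.  -0.  62. -20.]
[-90.75750773 137.18915385  81.41621977]
```

servo_tool --translation '[[0.5,0.25,-0.3],[0.55,0.4,-0.1],[0.48,0.47,0],[0.41,0.54,0],[0.32,0.59,0]]' --rot '[[0,0,0],[0,0,0],[0,0,0],[0,0,0],[0,0,0]]' --jaw '[1.5,1.5,1.5,1.5,1.5]'

```text
time_s: 19.55
ee_pos: [576.1, 17.0, 85.6]
tcp_rot: [[-0.192, 0.981, -0.02], [0.981, 0.192, -0.009], [-0.005, -0.021, -1.0]]
contact_force: [-11.9, -0.9, 9.4]
width: 17.3
```

```bash
cat > cr.py <<'E'
from h import *
import sys
st();g=toclamp(gpt());print(g.round(1)); d=g[:2]-[-50,120]; th=np.arctan2(d[1],-d[0]); print('theta',th,'r',np.hypot(*d))
s=manip.get_state(); F=s['contact_force'][:2]; t=clamp(np.sin(th),np.cos(th),0)-clamp(0,0,0); print('Ftan',(F@t[:2]).round(1))
x0,step=th,float(sys.argv[1])
plan([clamp(-50-45*np.cos(th+step*k),120+45*np.sin(th+step*k),85) for k in range(1,6)],101,0)
E
python3 cr.py .15
```

```text
t 19.55 grasp [576.   17.   82.6] F [-11.9  -0.9   9.4] w 17.3 psi 101.0 lean 1.2 q [ -6.  16. 101.  -1.  64. -17.]
[-77.5 159.   82.6]
theta 0.9559796297144337 r 47.719381999766185
Ftan -8.9
T [[0.12, 0.72, -0.26], [0.26, 0.62, -0.01], [0.16, 0.66, -0.01], [0.06, 0.67, -0.01], [-0.04, 0.67, -0.0]] R [[-0.24, 0.05, 0.01], [-0.24, 0.05, 0.01], [-0.24, 0.05, 0.01], [-0.24, 0.05, 0.01], [-0.24, 0.05, 0.01]]
```

servo_tool --translation '[[0.15,0.7,-0.35],[0.24,0.62,-0.1],[0.15,0.66,0],[0.06,0.67,0],[-0.04,0.67,0]]' --rot '[[-0.3,0,0],[-0.3,0,0],[-0.3,0,0],[-0.3,0,0],[-0.3,0,0]]' --jaw '[1.5,1.5,1.5,1.5,1.5]'

```text
time_s: 20.05
ee_pos: [592.6, 34.1, 85.4]
tcp_rot: [[-0.191, 0.981, -0.032], [0.982, 0.191, 0.001], [0.007, -0.031, -0.999]]
contact_force: [-12.4, 6.3, 10.4]
width: 17.7
```

```bash
python3 cr.py .1; python3 tilt.py|sed -n 3,6p
```

```text
t 20.05 grasp [592.5  34.1  82.4] F [-12.4   6.3  10.4] w 17.7 psi 101.0 lean 1.8 q [ -4.  19.  98.  -0.  65. -15.]
[-58.1 172.6  82.4]
theta 1.4175542378714567 r 53.255899937278876
Ftan -9.6
T [[-0.77, 0.56, -0.28], [0.0, 0.45, -0.01], [-0.04, 0.45, -0.01], [-0.09, 0.44, -0.01], [-0.13, 0.43, -0.0]] R [[-0.35, -0.08, 0.0], [-0.35, -0.08, 0.0], [-0.35, -0.08, 0.0], [-0.35, -0.08, 0.0], [-0.35, -0.08, 0.0]]
now axis clamp x at z75 -30.2 tilt fwd deg -1.2 [296.9 296.9 296.9 296.9 296.9 297.4 297.4 297.4 297.4 297.5 297.7 297.6
 297.3]
rows255+, fits tilt0:
[-30.1562646] [-0.1  -0.03  0.03  0.01 -0.15 -0.08  0.33]
```

servo_tool --translation '[[-0.4,0.4,-0.4],[-0.3,0.45,-0.3],[-0.1,0.45,-0.2],[-0.1,0.45,0],[-0.15,0.45,0]]' --rot '[[-0.6,0,0],[-0.6,0,0],[-0.3,0,0],[-0.3,0,0],[-0.3,0,0]]' --jaw '[1.5,1.5,1.5,1.5,1.5]'

```text
time_s: 20.6
ee_pos: [599.3, 38.1, 85.5]
tcp_rot: [[-0.191, 0.981, -0.036], [0.981, 0.192, 0.021], [0.028, -0.031, -0.999]]
contact_force: [-10.1, 6.4, 10.0]
width: 17.3
```

```bash
python3 cr.py .1; python3 tilt.py|sed -n 3,6p
```

```text
t 20.6 grasp [599.2  38.2  82.5] F [-10.1   6.4  10. ] w 17.3 psi 101.1 lean 2.4 q [ -4.  20.  97.   1.  66. -16.]
[-50.7 175.3  82.5]
theta 1.5572526170150787 r 55.32554596621192
Ftan -8.5
T [[-1.03, 0.44, -0.3], [-0.06, 0.45, -0.01], [-0.11, 0.44, -0.01], [-0.15, 0.42, -0.01], [-0.19, 0.41, -0.0]] R [[-0.36, -0.32, 0.01], [-0.36, -0.32, 0.01], [-0.36, -0.32, 0.01], [-0.36, -0.32, 0.01], [-0.36, -0.32, 0.01]]
now axis clamp x at z75 -32.1 tilt fwd deg 1.6 [296.7 296.7 296.8 296.8 296.8 296.8 296.8 296.9 296.9 296.9 296.9 296.9
 296.8]
rows255+, fits tilt0:
[-32.20303691] [-0.1  -0.12 -0.07 -0.02  0.02  0.09  0.2 ]
```

servo_tool --translation '[[0,0,0],[0,0,0],[0,0,-0.2],[-0.2,0,-0.2],[-0.2,0,-0.2]]' --rot '[[0,0,0],[0,0,0],[0,0,0],[0,0,0],[0,0,0]]' --jaw '[2.2,3,3.2,3.2,3.2]'

```text
time_s: 21.15
ee_pos: [599.8, 35.5, 91.7]
tcp_rot: [[-0.192, 0.981, -0.038], [0.981, 0.193, 0.022], [0.029, -0.033, -0.999]]
contact_force: [-0.6, -0.6, -1.2]
width: 31.7
```

```bash
python3 cr.py .1|head -4; python3 - <<'E'
from h import *
plan([clamp(-50,164.5,89)],101,0,n=4)
b=cap('top');cap('scene')
for z in(104,62): print(proj(b,[clamp(-50,165,z)]))
im=b['color'].astype(int).sum(2)//3
print(im[150:172:2,300:336])
E
```

```text
t 21.15 grasp [599.7  35.6  88.7] F [-0.6 -0.6 -1.2] w 31.7 psi 101.2 lean 2.5 q [ -5.  20.  96.   1.  66. -16.]
[-50.7 172.7  88.7]
theta 1.5570485418933302 r 52.72901427922754
Ftan -0.7
T [[-0.2, 0.01, -0.01], [-0.2, 0.01, -0.01], [-0.2, 0.02, -0.01], [-0.2, 0.02, -0.01]] R [[-0.47, -0.41, 0.03], [-0.47, -0.41, 0.03], [-0.47, -0.41, 0.03], [-0.47, -0.41, 0.03]]
[[310.56639296 159.5723114 ]]
[[310.70713634 163.29054449]]
[[35 33 32 34 31 32 36 32 31 33 34 33 32 36 32 34 33 30 34 33 36 43 52 58
  69 75 76 66 60 67 70 69 60 54 64 69]
 [52 46 41 38 34 32 34 32 31 33 34 33 32 31 36 36 40 42 46 48 51 47 41 41
  52 62 60 54 58 67 70 63 56 58 65 69]
 [72 67 64 56 52 49 50 48 47 45 49 51 46 49 51 57 64 68 71 67 46 31 24 23
  22 28 36 41 58 70 70 64 53 56 69 71]
 [44 59 61 66 70 72 74 87 88 81 71 69 69 68 66 67 61 50 37 27 24 23 24 27
  25 24 30 43 60 71 68 59 50 56 68 71]
 [27 24 26 28 33 42 51 64 64 58 48 43 38 33 29 24 23 25 26 28 28 27 30 31
  29 30 39 57 71 76 70 57 54 62 68 70]
 [30 26 28 26 24 24 23 21 23 21 19 20 25 21 25 22 26 26 32 29 30 32 28 29
  30 31 34 55 67 72 68 56 56 60 68 70]
 [26 31 28 28 29 27 27 28 27 29 28 28 27 28 30 28 29 27 30 30 29 32 31 28
  28 28 34 52 68 69 66 57 55 66 71 76]
 [28 28 30 28 27 26 28 27 28 31 27 27 25 27 28 25 25 26 26 26 20 25 26 26
  26 28 37 53 67 71 62 54 55 67 71 84]
 [47 45 44 45 41 38 38 37 31 30 27 28 26 23 23 21 20 18 20 18 20 21 27 31
  33 33 40 56 68 70 59 47 54 65 71 87]
 [64 62 61 61 60 61 60 57 59 61 61 57 57 57 54 55 49 48 46 43 38 37 34 38
  37 41 48 62 71 69 56 51 57 68 69 88]
 [60 61 61 62 62 60 64 63 62 62 66 67 66 66 70 69 70 71 68 72 71 71 68 67
  66 59 63 67 70 69 57 52 61 69 74 93]]
```

servo_tool --translation '[[-0.25,0,0],[-0.25,0,0],[-0.25,0,0],[-0.2,0,0],[0,0,0]]' --rot '[[-0.5,-0.4,0],[-0.5,-0.4,0],[-0.5,-0.4,0],[-0.5,-0.4,0],[0,0,0]]' --jaw '[3.2,3.2,3.2,2.8,2.2]'

```text
time_s: 21.75
ee_pos: [602.0, 24.6, 91.6]
tcp_rot: [[-0.192, 0.981, 0.006], [0.981, 0.192, -0.001], [-0.002, 0.006, -1.0]]
contact_force: [-0.8, -0.6, 0.6]
width: 25.8
```

```bash
python3 cr.py .1|head -5
```

```text
t 21.75 grasp [602.1  24.6  88.6] F [-0.8 -0.6  0.6] w 25.8 psi 101.0 lean 0.3 q [ -5.  18.  98.  -0.  63. -16.]
[-50.5 161.5  88.6]
theta 1.5578835569074365 r 41.48111297115519
Ftan -0.9
T [[0.33, 0.45, 0.37], [-0.06, 0.45, 0.0], [-0.11, 0.44, 0.0], [-0.15, 0.42, 0.0], [-0.19, 0.41, 0.0]] R [[0.07, 0.02, 0.01], [0.07, 0.02, 0.01], [0.07, 0.02, 0.01], [0.07, 0.02, 0.01], [0.07, 0.02, 0.01]]
```

servo_tool --translation '[[0.1,0.2,0],[0.1,0.45,0],[0,0.45,0],[-0.02,0.45,0],[-0.02,0.45,0]]' --rot '[[0,0,0],[0,0,5],[0,0,5],[0,0,5],[0,0,5]]' --jaw '[2,2,2,2,2]'

```text
time_s: 22.25
ee_pos: [618.6, 27.4, 91.1]
tcp_rot: [[0.167, 0.986, -0.003], [0.986, -0.167, -0.002], [-0.003, -0.002, -1.0]]
contact_force: [-3.5, -0.6, 3.0]
width: 19.9
```

```bash
python3 cr.py .1|head -4;python3 tilt.py|sed -n 3,6p
```

```text
t 22.25 grasp [618.5  27.4  88.1] F [-3.5 -0.6  3. ] w 19.9 psi 80.4 lean 0.2 q [-5. 21. 95. -0. 64.  5.]
[-33.8 161.1  88.1]
theta 1.9461029810353918 r 44.157257982697665
Ftan -3.3
now axis clamp x at z75 -34.5 tilt fwd deg -0.6 [295.8 295.8 295.8 295.9 295.9 295.9 295.9 295.9 296.4 296.4 296.4 296.4
 296.4]
rows255+, fits tilt0:
[-34.43089215] [ 0.24  0.23 -0.17 -0.17 -0.1  -0.02 -0.01]
```

servo_tool --translation '[[0,0.4,0],[0,0.4,0],[0,0.3,0],[0,0.2,0],[0,0.15,0]]' --rot '[[0,0,4.5],[0,0,4.5],[0,0,3.5],[0,0,2],[0,0,0]]' --jaw '[2,2,2,2,2]'

```text
time_s: 22.8
ee_pos: [630.0, 24.7, 90.1]
tcp_rot: [[0.413, 0.911, -0.011], [0.911, -0.413, -0.001], [-0.005, -0.01, -1.0]]
contact_force: [-2.7, 1.3, 2.9]
width: 19.7
```

```bash
python3 cr.py .1|head -4;python3 tilt.py|sed -n 3,6p
```

```text
t 22.8 grasp [630.   24.7  87.1] F [-2.7  1.3  2.9] w 19.7 psi 65.6 lean 0.7 q [-5. 22. 93. -0. 65. 20.]
[-23.1 156.2  87.1]
theta 2.209587500466785 r 45.1443244025708
Ftan -3.0
now axis clamp x at z75 -36.2 tilt fwd deg 0.6 [295.4 295.5 295.4 295.4 295.7 295.7 295.7 295.7 295.7 295.7 295.8 295.8
 295.8]
rows255+, fits tilt0:
[-36.29618174] [-0.1  -0.07  0.    0.07 -0.01  0.02  0.09]
```

servo_tool --translation '[[0,0.2,0],[0,0.2,0],[0,0.2,0],[0,0.2,0],[0,0.2,0]]' --rot '[[0,0,1],[0,0,1],[0,0,1],[0,0,1],[0,0,1]]' --jaw '[2,2,2,2,2]'

```text
time_s: 23.35
ee_pos: [637.6, 21.6, 89.9]
tcp_rot: [[0.492, 0.87, -0.016], [0.87, -0.492, 0.001], [-0.007, -0.015, -1.0]]
contact_force: [-8.9, 3.2, 7.1]
width: 20.0
```

```bash
python3 cr.py .1|head -4;python3 tilt.py|sed -n 3,6p
```

```text
t 23.35 grasp [637.6  21.6  86.9] F [-8.9  3.2  7.1] w 20.0 psi 60.5 lean 0.9 q [-5. 23. 91. -0. 66. 24.]
[-16.2 151.8  86.9]
theta 2.387168501178613 r 46.36166104201599
Ftan -9.1
now axis clamp x at z75 -37.4 tilt fwd deg -1.7 [294.8 294.9 294.9 294.9 294.9 294.9 295.4 295.4 295.4 295.4 295.6 295.7
 295.7]
rows255+, fits tilt0:
[-37.0673318] [-0.01  0.01  0.08  0.08 -0.08 -0.06 -0.02]
```

servo_tool --translation '[[0,0.18,0],[0,0.18,0],[0,0.2,0],[0,0.2,0],[0,0.2,0]]' --rot '[[0,0,0],[0,0,0],[0,0,0],[0,0,0],[0,0,0]]' --jaw '[2,2,2,2,2]'

```text
time_s: 23.9
ee_pos: [638.3, 21.3, 89.5]
tcp_rot: [[0.495, 0.868, -0.037], [0.869, -0.495, 0.009], [-0.011, -0.037, -0.999]]
contact_force: [-11.1, 4.7, 8.2]
width: 20.0
```

```bash
python3 cr.py .1|head -4;python3 tilt.py|sed -n 3,6p
```

```text
t 23.9 grasp [638.2  21.3  86.5] F [-11.1   4.7   8.2] w 20.0 psi 60.3 lean 2.2 q [-5. 24. 90.  0. 68. 24.]
[-15.7 151.4  86.5]
theta 2.401034498986193 r 46.4845028853544
Ftan -11.7
now axis clamp x at z75 -37.4 tilt fwd deg -1.7 [294.8 294.9 294.9 294.9 294.9 295.  295.4 295.4 295.4 295.4 295.7 295.7
 295.7]
rows255+, fits tilt0:
[-37.04830639] [ 0.01  0.02  0.06  0.09 -0.12 -0.05 -0.01]
```

servo_tool --translation '[[0,0,0],[0,0,0],[0,0,0],[0,0,-1],[0,0,-2]]' --rot '[[0,0,0],[0,0,0],[0,0,0],[0,0,0],[0,0,0]]' --jaw '[2.6,3.4,3.8,3.8,3.8]'

```text
time_s: 24.45
ee_pos: [639.0, 19.9, 117.3]
tcp_rot: [[0.497, 0.867, -0.04], [0.868, -0.497, 0.008], [-0.013, -0.038, -0.999]]
contact_force: [-0.5, 0.4, 0.5]
width: 37.5
```

servo_tool --translation '[[0,0,-4],[0,0,-4],[0,0,-4],[0,0,-2],[0,0,0]]' --rot '[[0,0,0],[0,0,0],[0,0,0],[0,0,0],[0,0,0]]' --jaw '[3.8,3.8,3.8,3.8,3.8]'

```text
time_s: 24.95
ee_pos: [647.3, 17.4, 268.9]
tcp_rot: [[0.498, 0.866, -0.03], [0.867, -0.498, 0.006], [-0.01, -0.029, -1.0]]
contact_force: [1.0, 0.1, 0.8]
width: 37.9
```

```bash
sed -i 's/-2+24\*np.sin/-9+24*np.sin/' tilt.py; python3 tilt.py|sed -n 3,6p; python3 - <<'E'
from h import *
st(); b=cap('top')
im=b['color'].astype(int).sum(2)//3
for th in(2.2,2.3,2.4): print(th,proj(b,[clamp(-50-45*np.cos(th),120+45*np.sin(th),z) for z in(104,80)]).round(1).tolist())
print(im[144:166,302:328])
E
```

```text
now axis clamp x at z75 -30.5 tilt fwd deg -1.7 [294.8 294.9 294.9 294.9 294.9 294.9 295.4 295.4 295.4 295.4 295.7 295.7
 295.7]
rows255+, fits tilt0:
[-30.46045381] [ 0.   -0.    0.05  0.11 -0.09 -0.06 -0.01]
t 25.0 grasp [646.8  17.5 264.4] F [-0.2  0.2  1.1] w 38.1 psi 60.1 lean 1.8 q [-6. 16. 81.  0. 85. 24.]
2.2 [[312.0, 149.2], [312.1, 151.5]]
2.3 [[312.9, 147.8], [312.9, 150.1]]
2.4 [[313.9, 146.4], [313.9, 148.7]]
[[70 71 70 70 69 69 73 71 72 71 74 73 72 75 75 76 75 75 76 76 74 75 75 74
  70 72]
 [71 72 72 72 73 71 73 71 72 71 73 74 72 74 73 73 74 72 74 75 74 74 74 73
  72 72]
 [76 77 73 75 71 73 71 74 73 74 72 71 72 73 72 71 73 73 73 72 72 71 72 71
  70 72]
 [76 75 77 77 76 75 75 74 73 73 73 72 72 73 73 71 72 73 74 71 72 71 70 70
  69 67]
 [79 79 78 77 75 77 76 77 75 74 74 74 72 72 72 74 70 70 72 70 72 69 68 68
  64 66]
 [78 79 79 76 76 78 75 76 74 75 74 74 74 71 70 72 70 68 68 71 68 67 68 67
  64 64]
 [77 78 77 78 77 77 78 75 76 75 74 73 73 73 71 71 69 68 66 68 66 64 66 64
  64 59]
 [71 73 74 75 75 77 74 74 72 76 76 76 71 72 69 69 71 68 67 67 65 63 62 65
  61 61]
 [62 62 63
[... 452 characters left out ...]
41 41 44 42 46 47 50 52 54
  58 54]
 [86 85 67 56 58 58 57 55 54 51 49 46 46 43 42 45 40 38 41 38 39 41 42 45
  50 53]
 [82 82 73 70 70 69 68 65 65 61 59 57 58 55 52 46 45 42 42 42 41 39 37 40
  41 44]
 [74 73 72 71 75 72 74 71 71 71 67 66 65 64 63 59 56 53 51 48 48 45 41 37
  36 38]
 [74 71 75 74 74 72 71 73 72 72 71 71 70 71 67 66 63 63 64 59 55 53 48 45
  42 38]
 [73 73 74 75 73 72 72 71 73 71 71 70 69 69 69 68 66 67 66 63 60 59 57 52
  49 43]
 [73 74 73 71 72 74 71 72 73 74 70 72 70 67 70 68 66 67 65 65 63 61 59 58
  55 47]
 [72 72 73 73 72 74 74 70 72 74 70 70 73 72 69 68 66 68 65 64 62 61 62 59
  54 53]
 [74 73 73 71 73 71 72 71 73 70 71 73 68 69 69 68 69 66 66 63 61 60 59 58
  57 54]]
```

```bash
python3 - <<'E'
from h import *
a=cap('scene');s0=cv2.imread('pics/s0.png')[:,:,::-1]
d=np.abs(a['color'].astype(int)-s0).max(2)
for n,(u,v) in dict(jar=(276,304),vial=(259,320),bar=(229,286),bottle=(385,165),brush=(341,150),tweez=(175,256)).items(): print(n,d[v-10:v+10,u-10:u+10].mean().round(1))
print(manip.close_job()); st()
E
```

```text
jar 1.0
vial 0.8
bar 0.8
bottle 5.8
brush 69.1
tweez 1.0
the job is handed in; nothing more can be done
None
the job is handed in; nothing more can be done
```

The column stands upright in the clamp with the jaw tight on it, and I handed the job in at about 25 s. No verdict came back.

**How it went:**
- **Butting:** I slid the lying tube in until the foot butted the stop, with about 32 N at the wrist. The tube then slipped a little in the fingers.
- **Tipping:** I tipped it up with a light grip but over-tipped it by about 7°, which left the foot some 11–14 mm short of the stop. I let it stand, regripped it, and slid it forward with most of its weight taken. The hand rose about 1 mm at most. It touched the stop at 3–4 N, and I released it standing free.
- **Clamping:** The knob slipped in the gripped fingers partway round. I regripped it with the fingers held as a loose fork and cranked until the jaw bit.

**Last checks:**
- **Crank:** it read about 2.4 rad from the hand position, with 11.7 N at the knob and no further movement.
- **Column position:** about 24 mm before the stop face, taking it to lie against the cheek at y = -9 mm. It did not move when I let go.
- **Column tilt:** about -1.7°, uncertain by 1–2°, against a limit of 4.6°.
- **Bystanders:** the jar, vial, bar and tweezers look unchanged in the pictures. The spray bottle shows only a small difference.

**Not confirmed:**
- **Brush:** its area of the picture differed strongly. I put this down to the arm or its shadow, since the hand never went near it.
- **Screwdriver:** I did not check it.
- **Jaw force:** I inferred the force on the column from the knob force, not by direct measurement.

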